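# Shut the microscope lamp down to standby and unclamp the finished specimen holder

## Robot

A 6-joint arm with a two-finger parallel gripper is mounted at the origin on the work surface. World frame = base frame: x ahead of the robot, y to its left, z up, the work surface at z = 0. Lengths are in mm, angles in rad, forces in N, time in s.
With the tool pointing down it reaches from about 425 to 925 mm from the base axis. Payload 12.5 kg.
Tool frame: the origin (TCP) lies midway between the tips of the shut fingers; the grasp point (between the pads) lies 19 mm behind it (arm.hold_point_z is the z of the grasp point in the tool frame, in mm); z points along the fingers, y is the line along which they close (so a half turn about z gives the same grasp; the last joint's range is limited). The gripper opens to 85 mm and grips with 20 to 120 N. Pads are 22 mm wide; open, the fingers measure 114 mm over their backs; the gripper's body (76 mm by 85 mm) begins 54 mm behind the grasp point. The pads swing forward as they close: fully open they stand 13 mm farther back than shut.
Start: joints at [-1.331, 0.491, 1.559, -0, 1.092, -0.106], TCP at [211.866, -588.011, 231.327] pointing down, gripper open.
Joint ranges: [-3.1, 3.1], [-0.84, 2.19], [0.05, 2.79], [-1.13, 4.28], [0.06, 2.93], [-2.69, 2.69]. Speed limits (rad/s): [2.22, 2.22, 2.79, 3.14, 3.14, 3.14].

## Interface

Orientations are given as a unit quaternion [x, y, z, w].
In Python, from station import arm gives the robot as it stands. The module is installed in compiled form; this text tells all that it offers.
- The arm moves only by the tool drive_tool, never from a script. Its arguments are lists of equal length, an entry for each row: "dp": the shift along the tool's x, y, z in m, a list of three; "dr": the turn, a rotation vector about the tool's x, y, z in rad, a list of three. A call has 1 to 20 rows; each row is the pose to reach, as a shift and turn from the pose commanded when the call began, along the tool's axes at that moment; what a row does not reach only later rows make up. A row lasts 1/8 s, in which the tool goes at most 62.5 mm and 10.7 degrees, less where a joint would pass 70% of its speed; a pose out of reach is approached as far as the arm can. A call with a gripper value outside its range is refused whole. "jaw" is the closure, from -1 (fully open) to 1 (shut), set as the call begins (left out, the last holds). The fingers move at their own pace and stop on an object; "grip_force" is the grip in N (left out, the last holds). Time passes only in rows, so rows that repeat a pose let the fingers close. It gives the time, the measured TCP pose, the force, the opening and the grip force at its end, in the units of the state.
- arm.observe(): the state, without advancing time (a new reading comes with each control period).
- arm.capture(name): name is "scene" or "side" or "wrist"; returns a dict with "frame" (384x512x3 uint8, blue, green, red), "intrinsics" (3x3 intrinsics, pixels), "R" (3x3) and "t" (3): a world point X has camera coordinates R X + t. Camera axes: x right, y down, z forward; pixel columns grow to the right and rows downward; lengths in mm; the calibration is good to about 2 mm. The wrist camera is an equidistant fisheye: a pixel r from the principal point sees the ray r / f radians off the axis. A picture is of the moment at which its call begins. There is no depth.
- arm.close_job(): hands the job in; it is judged then, once.
Trained networks look in a picture, given as the dict that the camera call returned (one of the last four; its "shot" number tells which), for a name from the list of things; names that differ only in an ending like _2 or _b are one class to them, and where a whole thing is asked for, a point or a joint stands for the part that bears it (a point fixed in the world has none). Each returns a list of dicts, best first, with "conf" (0 to 1); they miss things now and then, are a little off and sometimes report something else, mostly with a low value. They report only what shows in the picture. A call takes as long as a camera call. They do not tell look-alikes from the thing itself.
- arm.outline_of(target, picture): "mask" (384x512 bool, what is visible of it).
- arm.pinpoint(target, picture): "location" ([x, y, z] in mm, in the coordinates of the camera as it stood for that picture, good to about 4 mm: a listed point, or the origin of a listed thing).
The state is a dict: "t": time; "joint_positions": joint angles; "qvel": joint speeds; "tau": joint torques, N m; "position": TCP position; "tool_rot": TCP orientation; "ft_force": force on the tool from outside, world axes, zero at the start; "wrist_torque": the same for the moment, N m; "gripper_width": finger opening in mm; "finger_force": force on a finger pad.
Only numpy, scipy, OpenCV 4.12 (cv2) and the standard library are available. Lean on these libraries where they do the work, as an engineer would, in place of code of your own. Each camera call takes 0.05 s, during which the arm holds its last target. There are 200 camera calls.

## Task

The specimen under the microscope is finished: first turn the lamp selector on the sloped console clockwise to the green mark, then pull the clamp's sliding jaw fully open by its red-capped post. Lift the aluminium specimen holder out of the clamp and set it down gently, standing upright, in the empty compartment of the blue tray. Do not knock the microscope or shift any of the other things.

Things in the scene. Friction and masses are not known exactly. Their poses are not given: they have to be found in the camera images.
- selector (a joint): angle of the lamp selector, a grey bar knob with a white pointer line on a sloped black panel. Grows clockwise as seen facing the panel; 0 = pointer straight up the slope. Four click positions: -0.9 red mark, -0.3 white mark, +0.3 GREEN mark (the larger dot), +0.9 blue mark; end stops at +-1.05 rad. The click springs it into the nearest position when let go; needs up to about 0.05 N m
- selector_grip (a point): grip point of the selector, on its axis 24 mm above the panel. Frame turns with the knob: x = along the bar towards the pointer end, z = out of the panel along the axis (35 deg from vertical, leaning to the console's front). The bar is 42 mm long, 13 mm thick, and stands 7 to 34 mm above the panel, on a disc of 42 mm diameter
- console: white and grey lamp control box, fixed to the table, 150 mm wide (y), about 142 mm deep (x -52 to +90 mm), 112 mm high at the back; origin on its underside, below the knob's centre, whose foot is 75 mm above it. Its front (-x) is low and the panel slopes up to the back at 35 deg from level; the panel is 128 mm long up the slope. Stands to the left or to the right of the stage
- stage: folded steel plate 280 x 210 mm, top 40 mm above the table, fixed, with an aluminium clamp bed (x -127 to +51 mm, 40 mm wide in y, top at z = 50 mm). Origin at table height under the clamped holder's centre. x points away from the sliding jaw's post to the fixed jaw (20 mm thick, inner face at x = +20.7 mm, top at z = 76 mm, 40 mm wide). The microscope's lens hangs over it
- jaw (a joint): travel of the sliding jaw, m: 0 closed, 0.034 fully open; it slides along the stage's -x, with about 2 N of friction. The jaw is 26 mm wide (y); its red lip (top 74 mm above the table) reaches 6 mm over the holder's foot when closed
- jaw_post (a point): grip point on the jaw's upright round post (16 mm diameter, red cap, from 59 to 97 mm above the table); this point lies on its axis 82 mm above the table, 78 mm on the -x side of the stage's origin when closed; its axes are the stage's
- holder: the specimen holder: aluminium block, foot 40 (x) x 30 (y) x 18 mm, upper part 24 (x) x 30 (y) from 18 to 42 mm high, brass insert on top; about 0.12 kg. Origin at the centre of its underside, z up. Clamped along x between the jaws, its two y faces are free
- microscope: stereo microscope and two side rods on the stage; origin and axes as the stage's. Black lens tube, 54 mm diameter, at x = +55 mm, lower end 200 mm above the table; white head above it (x 25 to 95, y +-43, from z 240 mm; eyepieces lean to +x); column at x = 128 mm; side rods at x = 70, y = +-92 mm, 170 mm high. An upright gripper does not fit over the holder beside the lens: tilt it
- tray: blue tray fixed to the table, 110 (x) x 180 (y) mm, rim 14 mm high, floor 4 mm above the table, divided across its middle into two compartments of about 102 x 84 mm; origin at its underside centre. The -y compartment holds the stored holder, the +y one is empty. Stands to the left or right of the stage
- free_bay (a point): centre of the floor of the tray's empty compartment, axes as the tray's
- stored_holder: like the holder but with an orange insert, standing in the tray's other compartment; leave alone
- jar: glass jar with a white lid, 68 mm diameter, 95 mm high, origin at its underside; leave alone
- cup: green glass cup, 68 mm diameter, 80 mm high; leave alone
- dropper: small amber bottle with black cap, 24 mm diameter, 55 mm high, standing on the stage plate on the +y side of the clamp; leave alone
- weight: small brass weight, 24 mm diameter, 25 mm high, on the stage plate on the -y side of the clamp; leave alone
- dish: shallow glass dish, 64 mm diameter, 14 mm high, in front of the stage; leave alone
- syringe: plastic syringe lying on the table, 123 mm long along its x, 20 mm thick; leave alone
- screwdriver: yellow screwdriver lying on the table, 130 mm long along its x, 26 mm thick; leave alone
Things that resemble listed ones, but are neither listed nor needed, are in the scene too. What is shaped like the holder but purple is not meant.

How it is judged:
By the outcome, as a careful person would: the job done as asked, in the order asked, and still so for the second after the job is handed in, with the robot touching nothing.
It also fails if it takes over 64 s, if anything falls off the work surface, if the arm or the gripper's body presses on something with over 40 N, if the wrist force passes 120 N, or if a joint passes its speed limit or range.

## Working session

There is one attempt and no reset: what is moved stays moved. The work goes in short steps, Python scripts to look and compute and a tool call to move; the robot and the scene stay as the last step left them, time stands still between calls to the robot, and variables do not carry over. Pictures are saved under pics/ and viewed, at most 11 in all, crops included, and the job is handed in when it is done.

Besides the shell and the picture viewer there is one more tool, called after "Call:" as name(argument=value, ...) on one line, values as JSON. drive_tool: Moves the arm, as the interface text tells. Its arguments: {"type":"object","properties":{"dp":{"type":"array","items":{"type":"array","items":{"type":"number"}}},"dr":{"type":"array","items":{"type":"array","items":{"type":"number"}}},"jaw":{"type":"number"},"grip_force":{"type":"number"}},"required":["dp","dr"]}

```bash
mkdir -p pics
cat > h.py <<'E'
from station import arm
import numpy as np, cv2
from scipy.spatial.transform import Rotation as Ro
def world(p,l): return np.array(p["R"]).T@(np.array(l)-np.array(p["t"]))
def find(names,p,n=3):
    for k in names:
        for d in arm.pinpoint(k,p)[:n]:
            l=np.array(d["location"]); K=np.array(p["intrinsics"]); uv=K@l/l[2]
            print(k,round(d["conf"],2),world(p,l).round(1),uv[:2].round(0))
E
python3 - <<'E'
from h import *
for c in ["scene","side"]:
    p=arm.capture(c); cv2.imwrite(f"pics/{c}0.png",p["frame"]); print(c)
    find(["selector_grip","console","stage","jaw_post","holder","tray","free_bay","stored_holder","microscope"],p)
print(arm.observe())
E
```

```text
scene
selector_grip 0.8 [477.3 297.7  92.3] [386. 200.]
console 0.72 [494.1 302.8  -4.1] [380. 230.]
stage 0.94 [551.6 -17.   -1.4] [245. 225.]
stage 0.39 [ 476.5 -305.5   -4.3] [144. 182.]
jaw_post 0.19 [ 460.9 -342.5   -1.1] [133. 175.]
holder 0.53 [650.3 162.    1.3] [312. 274.]
holder 0.46 [549.   -9.3  51. ] [248. 212.]
tray 0.7 [476.8  67.3  35.9] [286. 198.]
tray 0.64 [ 476.8 -306.1   -2.1] [144. 182.]
free_bay 0.9 [ 493.7 -260.6   -1.1] [158. 190.]
stored_holder 0.51 [ 459.3 -341.2    0. ] [134. 174.]
side
selector_grip 0.61 [484.1 304.1 100.9] [233. 298.]
console 0.69 [499.  304.    1.7] [230. 320.]
console 0.35 [ 480.4 -304.3   -1.6] [313. 152.]
stage 0.65 [549.8 -13.3   1.9] [261. 210.]
stage 0.51 [481.9 300.7  95.6] [235. 299.]
jaw_post 0.56 [471.1  -1.6  84.5] [288. 198.]
holder 0.75 [549.2 -12.2  49.1] [260. 198.]
holder 0.67 [6.472e+02 1.616e+02 3.000e-01] [198. 250.]
tray 0.69 [ 481.9 -307.6   -4.9] [313. 152.]
stored_holder 0.68 [716.  347.8   2.6] [130. 306.]
stored_holder 0.55 [ 453.8 -348.2    1.4] [325. 145.]
{'t': 1.0, 'joint_positions': array([-1.33059646e+00,  4.90895016e-01,  1.55888287e+00,  1.43304497e-06,
        1.09169553e+00, -1.05574137e-01]), 'qvel': array([-8.17007117e-05, -2.17109249e-04, -5.51524739e-04,  1.34729015e-03,
       -9.10904957e-04,  1.06232734e-03]), 'tau': array([-2.23185983e-03, -6.18288159e+01, -2.61848223e+01, -1.74913853e-04,
        3.48517133e-04,  4.61064744e-06]), 'position': array([ 211.87101003, -588.0196194 ,  231.33594891]), 'tool_rot': array([9.85092285e-01, 1.72026700e-01, 4.64463983e-06, 5.94429231e-05]), 'ft_force': array([-0.03761788,  0.66176116, -0.7818982 ]), 'wrist_torque': array([ 0.00156415, -0.03364659,  0.00954431]), 'finger_force': 0.0, 'gripper_width': 85.6725810736991}
```

View pics/scene0.png

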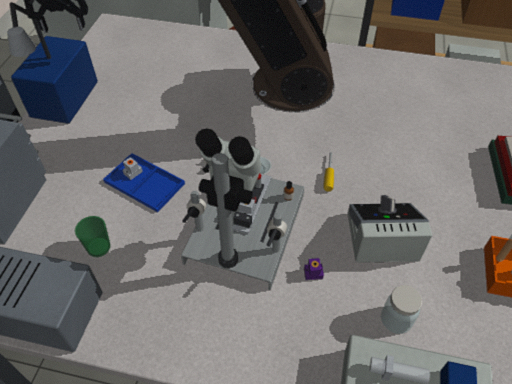

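View pics/side0.png

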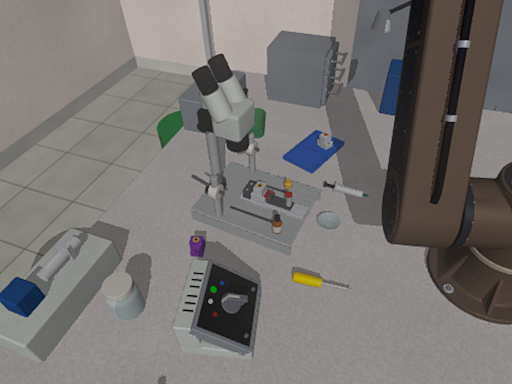

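The scene shows the console with the knob on the +y side (about 386,200). The tray is on the -y side (143,182), and its bay with the orange insert is at (132,168). The holder in the clamp is at (248,212). The purple decoy is at (314,269). Next I'll move to the middle to get wrist views.

```bash
cat >> h.py <<'E'
def cur():
    s=arm.observe(); return np.array(s["position"]),Ro.from_quat(s["tool_rot"])
def down(yaw_deg,tilt_deg=0,az_deg=0):
    """tool z tilted from straight down toward azimuth az; tool x at about yaw"""
    a=np.radians(az_deg); ax=np.array([-np.sin(a),np.cos(a),0])
    return Ro.from_rotvec(-np.radians(tilt_deg)*ax)*Ro.from_euler("z",yaw_deg,degrees=True)*Ro.from_euler("x",180,degrees=True)
def plan(*poses):
    """poses: (pos mm, Rotation); prints rel. shift m, turn rad, rows needed from previous"""
    p0,R0=cur(); pp,RR=p0,R0
    for p,R in poses:
        p=np.array(p,float); d=R0.inv().apply(p-p0)/1e3; r=(R0.inv()*R).as_rotvec()
        n=max(np.linalg.norm(p-pp)/62.5,np.degrees((RR.inv()*R).magnitude())/10.7)
        print("dp",d.round(4).tolist(),"dr",r.round(4).tolist(),"rows",round(n,1)); pp,RR=p,R
E
python3 - <<'E'
from h import *
plan(([310,-330,330],down(45)),([400,-60,350],down(90)))
p=arm.capture("wrist"); print(p["intrinsics"],np.array(p["R"]).round(3),-np.array(p["R"]).T@p["t"])
E
```

```text
dp [0.1798, -0.2095, -0.0987] dr [0.0001, 0.0, -0.4396] rows 4.7
dp [0.356, -0.433, -0.1187] dr [0.0001, 0.0001, -1.225] rows 4.6
[[297.31863964   0.         256.31932817]
 [  0.         297.31863964 184.39540827]
 [  0.           0.           1.        ]] [[ 0.338 -0.941 -0.001]
 [-0.899 -0.323  0.296]
 [-0.279 -0.099 -0.955]] [ 282.27768204 -563.36584949  373.84717266]
```

Call:
drive_tool(dp=[[0.18,-0.21,-0.099],[0.18,-0.21,-0.099],[0.18,-0.21,-0.099],[0.18,-0.21,-0.099],[0.18,-0.21,-0.099],[0.356,-0.433,-0.119],[0.356,-0.433,-0.119],[0.356,-0.433,-0.119],[0.356,-0.433,-0.119],[0.356,-0.433,-0.119],[0.356,-0.433,-0.119]], dr=[[0,0,-0.44],[0,0,-0.44],[0,0,-0.44],[0,0,-0.44],[0,0,-0.44],[0,0,-1.22],[0,0,-1.22],[0,0,-1.22],[0,0,-1.22],[0,0,-1.22],[0,0,-1.22]])

```text
t: 2.42
position: [400.3, -58.2, 350.6]
tool_rot: [0.707, 0.707, 0.0, 0.0]
ft_force: [-0.5, -0.9, 0.7]
gripper_width: 85.3
finger_force: 0.0
```

```bash
cat >> h.py <<'E'
def findw(names,p,n=2):
    K=np.array(p["intrinsics"])
    for k in names:
        for d in arm.pinpoint(k,p)[:n]:
            l=np.array(d["location"]); th=np.arctan2(np.hypot(l[0],l[1]),l[2]); u=l[:2]/np.hypot(l[0],l[1])*th*K[0,0]+K[:2,2]
            print(k,round(d["conf"],2),world(p,l).round(1),u.round(0))
E
python3 - <<'E'
from h import *
p=arm.capture("wrist"); cv2.imwrite("pics/w1.png",p["frame"])
findw(["stage","holder","jaw_post","tray","free_bay","stored_holder","console","selector_grip","dropper","weight","microscope"],p)
s=arm.observe();print(s["t"],s["position"],s["joint_positions"].round(2))
E
```

```text
stage 0.79 [547.1 -15.6   0.6] [343. 116.]
holder 0.82 [646.8 161.5   6.8] [398.  21.]
holder 0.7 [475.4  67.8  39. ] [306.  63.]
jaw_post 0.67 [469.6  -4.   77.2] [306. 110.]
tray 0.7 [ 478.8 -306.8   -3.1] [297. 266.]
free_bay 0.75 [ 494.9 -267.2    7.3] [307. 252.]
stored_holder 0.63 [ 456.5 -342.     3.6] [285. 283.]
selector_grip 0.2 [548.6 -14.9   2.5] [345. 116.]
dropper 0.48 [472.8  68.7  39.1] [305.  62.]
weight 0.51 [500.2 -86.4  36. ] [319. 161.]
3.025 [399.98653794 -60.23892907 350.27229662] [-0.31  0.04  1.87 -0.    1.23 -0.31]
```

View pics/w1.png

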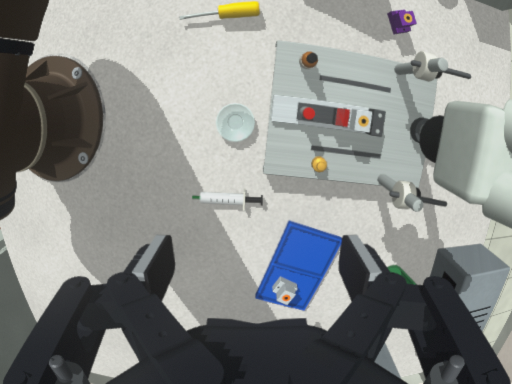

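The view shows the clamp with the red post cap at (309,114), the brass insert at (363,121), the dropper at (309,59), the weight at (320,163) and the tray at (300,265). Now the console.

Run:
```python
from h import *
plan(([415,301,210],down(180,35,0)))
```

```text
dp [0.3613, 0.013, 0.1402] dr [-0.4802, -0.4773, -1.5227] rows 8.9
```

Call:
drive_tool(dp=[[0.361,0.013,0.14],[0.361,0.013,0.14],[0.361,0.013,0.14],[0.361,0.013,0.14],[0.361,0.013,0.14],[0.361,0.013,0.14],[0.361,0.013,0.14],[0.361,0.013,0.14],[0.361,0.013,0.14],[0.361,0.013,0.14],[0.361,0.013,0.14]], dr=[[-0.48,-0.48,-1.52],[-0.48,-0.48,-1.52],[-0.48,-0.48,-1.52],[-0.48,-0.48,-1.52],[-0.48,-0.48,-1.52],[-0.48,-0.48,-1.52],[-0.48,-0.48,-1.52],[-0.48,-0.48,-1.52],[-0.48,-0.48,-1.52],[-0.48,-0.48,-1.52],[-0.48,-0.48,-1.52]])

```text
t: 4.4
position: [415.3, 301.0, 210.5]
tool_rot: [0.003, 0.953, -0.001, 0.301]
ft_force: [0.2, 0.3, 0.3]
gripper_width: 85.4
finger_force: 0.0
```

Run:
```python
from h import *
p=arm.capture("wrist"); cv2.imwrite("pics/w2.png",p["frame"])
findw(["console","selector_grip"],p)
s=arm.observe();print(s["t"],s["position"],s["tool_rot"],s["joint_positions"].round(2))
np.savez("w2.npz",**{k:np.array(v) for k,v in p.items()})
```

```text
console 0.79 [4.930e+02 3.031e+02 1.000e-01] [259. 111.]
selector_grip 0.7 [474.6 300.5  96.4] [257. 159.]
4.55 [415.23576721 301.09843698 210.48957698] [ 1.96874114e-03  9.53433626e-01 -6.12520329e-04  3.01595873e-01] [ 0.68  0.28  2.15 -1.09  0.42  0.06]
```

View pics/w2.png

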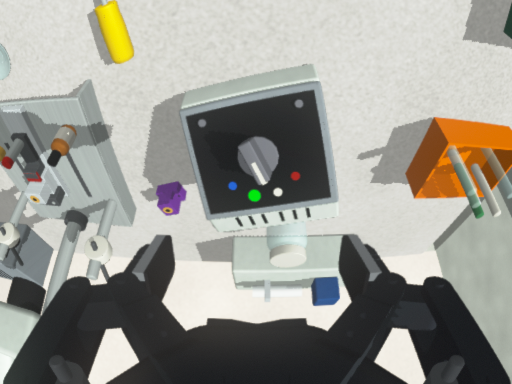

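```bash
cat >> h.py <<'E'
def ray(p,uv):
    K=np.array(p["intrinsics"]); d=(np.array(uv,float)-K[:2,2])/K[0,0]; th=np.linalg.norm(d)
    c=np.array([*(d/th*np.sin(th)),np.cos(th)]); R=np.array(p["R"]); return -R.T@np.array(p["t"]),R.T@c
def hit(p,uv,q,n):
    o,d=ray(p,uv); return o+d*((np.array(q)-o)@n)/(d@n)
E
cat > knob.py <<'E'
from h import *
def show(p,name):
    f=np.array(p["frame"])
    c=cv2.resize(f[80:240,170:350],None,fx=4,fy=4,interpolation=cv2.INTER_CUBIC); cv2.imwrite(f"pics/{name}.png",c[:600,:])
E
python3 - <<'E'
from h import *
from knob import show
p=dict(np.load("w2.npz")); show(p,"w2c")
E
```

```text
(no output)
```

View pics/w2c.png

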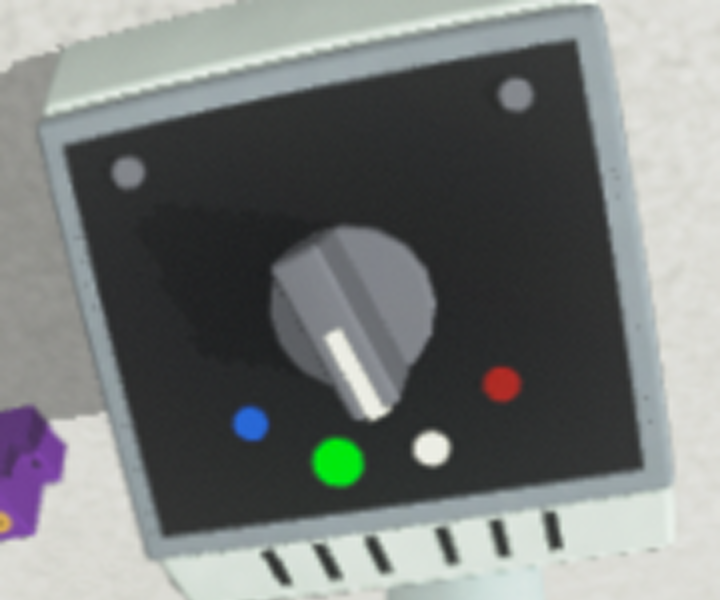

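Run:
```python
from h import *
from scipy.optimize import least_squares
p=dict(np.load("w2.npz"))
C=lambda u:np.array(u)/4+[170-.375,80-.375]
dots={-.9:(502,384),-.3:(431,448),.3:(338,462),.9:(250,424)}
def axes(yaw):
    Rz=Ro.from_euler("z",yaw); s=np.radians(35)
    return Rz.apply([np.cos(s),0,np.sin(s)]),Rz.apply([-np.sin(s),0,np.cos(s)]),Rz.apply([0,1,0]) # up slope, normal, left
def pt(c,yaw,a,r,h):
    u,n,l=axes(yaw); return c+n*h+r*(np.cos(a)*u-np.sin(a)*l)
def proj(X):
    K=p["intrinsics"]; l=p["R"]@X+p["t"]; th=np.arctan2(np.hypot(*l[:2]),l[2]); return l[:2]/np.hypot(*l[:2])*th*K[0,0]+K[:2,2]
def res(v):
    c=np.array([v[0],v[1],75]); return np.concatenate([proj(pt(c,v[2],a,v[3],0))-C(u) for a,u in dots.items()])
s=least_squares(res,[490,301,.1,35]); x,y,yaw,r=s.x; print(s.x,np.abs(s.fun).max())
u,n,l=axes(yaw); c=np.array([x,y,75.])
A=hit(p,C((332,335)),c+34*n,n);B=hit(p,C((375,415)),c+34*n,n);d=B-A
print("angle",np.arctan2(-d@l,d@u),"offset of line from centre",(A-c)@l,(B-c)@l,(A-c)@u,(B-c)@u)
D=hit(p,C((353,308)),c+6*n,n); print("disc centre",((D-c)@u),((D-c)@l))
g=c+24*n; print("grip",g,"yaw",np.degrees(yaw))
```

```text
[4.92810160e+02 3.01179394e+02 2.41891963e-01 4.32220022e+01] 0.1508442797850762
angle -0.28473330984462525 offset of line from centre -0.07133569829765563 5.897379255754941 -0.5040204285062018 19.88887179833052
disc centre -0.39036021577238866 0.944602206332367
grip [479.4450966  297.8819274   94.65964906] yaw 13.859388554309946
```

The selector stands at -0.3 (white). The fit gives grip point (479.4, 297.9, 94.7) and console yaw 13.9°, with a residual of 0.15 px, and the three network estimates agree.

```bash
cat > sel.py <<'E'
from h import *
yaw=.2419;s=np.radians(35);Rz=Ro.from_euler("z",yaw)
u=Rz.apply([np.cos(s),0,np.sin(s)]);n=Rz.apply([-np.sin(s),0,np.cos(s)]);l=Rz.apply([0,1,0]);c=np.array([492.8,301.2,75.])
def T(a,h):
    x=-(np.cos(a)*u-np.sin(a)*l); z=-n; return c+h*n,Ro.from_matrix(np.c_[x,np.cross(z,x),z])
E
python3 - <<'E'
from sel import *
plan(T(-.3,75),T(-.3,11))
E
```

```text
dp [0.0133, -0.0101, 0.0812] dr [-0.1412, -0.0194, -0.5009] rows 2.8
dp [0.0143, -0.0011, 0.1446] dr [-0.1412, -0.0194, -0.5009] rows 1.0
```

Call:
drive_tool(dp=[[0.0133,-0.0101,0.081],[0.0133,-0.0101,0.081],[0.0133,-0.0101,0.081],[0.0133,-0.0101,0.081],[0.0136,-0.007,0.102],[0.014,-0.004,0.124],[0.0143,-0.0011,0.1446],[0.0143,-0.0011,0.1446]], dr=[[-0.141,-0.019,-0.501],[-0.141,-0.019,-0.501],[-0.141,-0.019,-0.501],[-0.141,-0.019,-0.501],[-0.141,-0.019,-0.501],[-0.141,-0.019,-0.501],[-0.141,-0.019,-0.501],[-0.141,-0.019,-0.501]], jaw=-0.2)

```text
t: 5.55
position: [506.4, 309.0, 125.1]
tool_rot: [-0.259, 0.929, -0.004, 0.263]
ft_force: [-0.3, -0.2, 0.1]
gripper_width: 51.5
finger_force: 0.0
```

Run:
```python
from sel import *
s_=arm.observe();print(s_["t"],s_["position"],s_["joint_positions"].round(2),s_["gripper_width"],s_["ft_force"])
plan(T(-.3,11))
```

```text
5.55 [506.44856431 309.01899287 125.13499524] [ 0.49  0.49  2.07 -1.13  0.13 -0.53] 51.47470347188321 [-0.32050053 -0.20576306  0.07943238]
dp [0.0389, 0.0073, 0.0245] dr [0.0306, -0.0725, -0.001] rows 0.7
```

```bash
cat > kin.py <<'E'
from sel import *
from scipy.optimize import least_squares
def fk(q,v=None):
    a1,a2,a3,d1,L,e=V if v is None else v
    Rz=lambda a:Ro.from_euler("z",a); Ry=lambda a:Ro.from_euler("y",a)
    R=Rz(q[0])*Ry(q[1]); p=np.array([0,0,d1])+Rz(q[0]).apply([a1,0,0])+R.apply([0,0,a2])
    R=R*Ry(q[2]); p=p+R.apply([e,0,a3]); R=R*Rz(S4*q[3])*Ry(q[4]); R=R*Rz(S6*q[5]+C6)
    return p+R.apply([0,0,L]),R
S4,S6,C6=1,1,0.
V=[0,450,400,300,250,0]
def ik(pos,R,q0):
    f=lambda q:np.r_[(fk(q)[0]-pos)/100,(fk(q)[1].inv()*R).as_rotvec()]
    lo=[-3.1,-.84,.05,-1.13,.06,-2.69];hi=[3.1,2.19,2.79,4.28,2.93,2.69]
    s=least_squares(f,np.clip(q0,np.array(lo)+.01,np.array(hi)-.01),bounds=(lo,hi)); return s.x,np.abs(s.fun).max()
E
python3 - <<'E'
import kin; from kin import *
st=arm.observe()
D=[([-1.33059646e+00,4.90895016e-01,1.55888287,0,1.09169553,-1.05574137e-01],[211.871,-588.02,231.336],[.985092,.172027,0,0]),
([-.31,.04,1.87,0,1.23,-.31],[400,-60.2,350.3],[.7071,.7071,0,0]),
([.68,.28,2.15,-1.09,.42,.06],[415.24,301.1,210.49],[1.96874114e-03,9.53433626e-01,-6.12520329e-04,3.01595873e-01]),
(st["joint_positions"],st["position"],st["tool_rot"])]
for S4 in (1,-1):
  for S6 in (1,-1):
    kin.S4,kin.S6=S4,S6
    def f(v):
        kin.C6=v[6]; o=[]
        for q,p,r in D:
            P,R=fk(q,v[:6]); o+=list((P-p)/10)+list((R.inv()*Ro.from_quat(r)).as_rotvec()*10)
        return np.array(o)
    b=min((least_squares(f,[0,450,400,300,250,0,c]) for c in (0,1.57,3.14,-1.57)),key=lambda s:s.cost)
    print(S4,S6,b.cost,b.x.round(2),f(b.x).round(2)[-6:])
E
```

```text
1 1 53.5563503610652 [ 115.39  535.49  249.48 -132.38   50.15  -77.3     1.57] [ 2.22 -3.61  0.34 -0.   -0.   -0.02]
1 -1 92.87333623206479 [ 115.39  535.49  249.48 -132.38   50.15  -77.3     1.13] [ 2.22 -3.61  0.34 -0.    0.   -6.17]
-1 1 320.211572901356 [ 1.5642e+02  5.1846e+02  1.9129e+02 -2.5042e+02 -2.2380e+01 -1.2017e+02
  5.0000e-01] [  2.19  -3.26   0.5    2.14  -1.18 -11.79]
-1 -1 382.0177123453803 [ 1.5642e+02  5.1846e+02  1.9129e+02 -2.5042e+02 -2.2380e+01 -1.2017e+02
  5.0000e-02] [  2.19  -3.26   0.5    1.83  -1.92 -17.85]
```

```bash
sed -i 's/    a1,a2,a3,d1,L,e=V if v is None else v/    a1,a2,a3,d1,L,e,w,wy=V if v is None else v/; s/R=R\*Ry(q\[4\]); //; s/R=R\*Rz(S4\*q\[3\])\*Ry(q\[4\]); R=/R=R*Rz(S4*q[3])*Ry(q[4]); p=p+R.apply([w,wy,0]); R=/' kin.py; grep -n "p+R\|wy" kin.py
python3 - <<'E'
import kin; from kin import *
st=arm.observe()
D=[([-1.33059646e+00,4.90895016e-01,1.55888287,0,1.09169553,-1.05574137e-01],[211.871,-588.02,231.336],[.985092,.172027,0,0]),
([-.31,.04,1.87,0,1.23,-.31],[400,-60.2,350.3],[.7071,.7071,0,0]),
([.68,.28,2.15,-1.09,.42,.06],[415.24,301.1,210.49],[1.96874114e-03,9.53433626e-01,-6.12520329e-04,3.01595873e-01]),
(st["joint_positions"],st["position"],st["tool_rot"])]
kin.C6=np.pi/2
def f(v):
        o=[]
        for q,p,r in D:
            P,R=fk(q,v); o+=list((P-p)/10)
        return np.r_[o,(v[4]-250)/1e4,v[0]/1e4,(v[3]-300)/1e4]
b=least_squares(f,[0,450,400,300,250,0,50,0]);print(b.cost,b.x.round(1),f(b.x).round(2))
E
```

```text
4:    a1,a2,a3,d1,L,e,w,wy=V if v is None else v
7:    R=R*Ry(q[2]); p=p+R.apply([e,0,a3]); R=R*Rz(S4*q[3])*Ry(q[4]); p=p+R.apply([w,wy,0]); R=R*Rz(S6*q[5]+C6)
8:    return p+R.apply([0,0,L]),R
1.139891685439238 [ 35.4 564.3 300.3 136.9 274.9 -20.5 -47.8  64.4] [-0.06 -0.4   0.81 -0.3   0.06 -0.5   0.27 -0.29 -0.81 -0.19  0.13  0.5
  0.    0.   -0.02]
```

```bash
sed -i 's/^S4,S6,C6=.*/S4,S6,C6=1,1,np.pi\/2/; s/^V=.*/V=[35.4,564.3,300.3,136.9,274.9,-20.5,-47.8,64.4]/' kin.py
cat >> sel.py <<'E'
def Td(a,h,d):
    """as T, but the tool pitched d deg about its y towards vertical"""
    p,R=T(a,0); R=R*Ro.from_euler("y",D_SIGN*d,degrees=True); return c+h*n,R
D_SIGN=1
if T(0,0)[1].__mul__(Ro.from_euler("y",20,degrees=True)).apply([0,0,1])[2]>-.9: D_SIGN=-1
E
python3 - <<'E'
from kin import *
q=arm.observe()["joint_positions"]
for d in (0,10,15,20,25,30,35):
    for a in (-.3,.3):
        for h in (70,13):
            P,R=Td(a,h,d); x,e=ik(P,R,[.5,.5,2,-.3,.5,-.4]); print(d,a,h,x.round(2),round(e,3),R.apply([0,0,1]).round(2))
E
```

```text
0 -0.3 70 [ 0.51  0.43  2.17 -1.13  0.14 -0.51] 0.114 [ 0.56  0.14 -0.82]
0 -0.3 13 [ 0.48  0.55  2.11 -1.13  0.12 -0.53] 0.164 [ 0.56  0.14 -0.82]
0 0.3 70 [ 0.51  0.43  2.17 -1.13  0.14  0.09] 0.111 [ 0.56  0.14 -0.82]
0 0.3 13 [ 0.48  0.55  2.11 -1.13  0.12  0.07] 0.162 [ 0.56  0.14 -0.82]
10 -0.3 70 [ 0.51  0.44  2.17 -0.94  0.21 -0.68] 0.0 [ 0.43  0.05 -0.9 ]
10 -0.3 13 [ 0.51  0.56  2.1  -1.13  0.18 -0.5 ] 0.009 [ 0.43  0.05 -0.9 ]
10 0.3 70 [ 0.45  0.44  2.22 -0.87  0.06 -0.22] 0.007 [ 0.4   0.15 -0.9 ]
10 0.3 13 [ 0.45  0.56  2.12 -1.13  0.06  0.05] 0.019 [ 0.4   0.15 -0.9 ]
15 -0.3 70 [ 0.51  0.44  2.16 -0.67  0.27 -0.96] 0.0 [ 0.36  0.01 -0.93]
15 -0.3 13 [ 0.49  0.56  2.1  -0.83  0.22 -0.8 ] 0.0 [ 0.36  0.01 -0.93]
15 0.3 70 [ 0.44  0.44  2.29 -0.29  0.06 -0.8 ] 0.026 [ 0.32  0.16 -0.93]
15 0.3 13 [ 0.43  0.56  2.18 -0.67  0.06 -0.43] 0.047 [ 0.32  0.16 -0.93]
20 -0.3 70 [ 0.51  0.44  2.13 -0.49  0.37 -1.13] 0.0 [ 0.29 -0.03 -0.96]
20 -0.3 13 [ 0.49  0.56  2.09 -0.59  0.3  -1.04] 0.0 [ 0.29 -0.03 -0.96]
20 0.3 70 [ 0.49  0.43  2.37  0.5   0.06 -1.55] 0.003 [ 0.24  0.16 -0.
[... 247 characters left out ...]
 2.3   0.4   0.22 -1.48] 0.0 [ 0.15  0.17 -0.97]
25 0.3 13 [ 0.5   0.55  2.31  0.84  0.1  -1.88] 0.0 [ 0.15  0.17 -0.97]
30 -0.3 70 [ 0.52  0.47  2.02 -0.3   0.61 -1.3 ] 0.0 [ 0.14 -0.12 -0.98]
30 -0.3 13 [ 0.5   0.58  1.99 -0.34  0.53 -1.27] 0.0 [ 0.14 -0.12 -0.98]
30 0.3 70 [ 0.42  0.44  2.23  0.36  0.36 -1.47] 0.0 [ 0.07  0.17 -0.98]
30 0.3 13 [ 0.43  0.56  2.22  0.51  0.26 -1.61] 0.0 [ 0.07  0.17 -0.98]
35 -0.3 70 [ 0.53  0.49  1.95 -0.25  0.74 -1.34] 0.0 [ 0.06 -0.16 -0.99]
35 -0.3 13 [ 0.51  0.6   1.92 -0.28  0.66 -1.33] 0.0 [ 0.06 -0.16 -0.99]
35 0.3 70 [ 0.4   0.46  2.16  0.35  0.5  -1.47] 0.0 [-0.02  0.17 -0.99]
35 0.3 13 [ 0.4   0.57  2.15  0.43  0.41 -1.55] 0.0 [-0.02  0.17 -0.99]
```

```bash
cat >> sel.py <<'E'
def G(a,h,d=30,sh=4):
    P,R=Td(a,h,d); return P-sh*(np.cos(a)*u-np.sin(a)*l),R
E
python3 - <<'E'
from kin import *
p0,R0=cur()
plan((p0+50*n,R0),G(-.3,75),G(-.3,14))
E
```

```text
dp [0.0036, 0.0015, -0.0498] dr [0.0, 0.0, 0.0] rows 0.8
dp [0.0476, 0.0092, -0.039] dr [0.0301, 0.4511, 0.007] rows 2.4
dp [0.0431, 0.0074, 0.0218] dr [0.0301, 0.4511, 0.007] rows 1.0
```

Call:
drive_tool(dp=[[0.0,0.0,-0.05],[0.0,0.0,-0.05]], dr=[[0,0.2,0],[0,0.3,0]])

```text
t: 5.8
position: [500.2, 292.6, 157.5]
tool_rot: [-0.246, 0.945, -0.053, 0.209]
ft_force: [0.5, -1.8, -0.2]
gripper_width: 51.1
finger_force: 0.0
```

Run:
```python
from kin import *
s_=arm.observe();print(s_["position"],s_["joint_positions"].round(4).tolist(),s_["tool_rot"])
plan(G(-.3,75),G(-.3,14))
```

```text
[500.19663729 292.59864401 157.52131323] [0.5047, 0.4379, 1.9913, -0.5746, 0.3814, -1.0735] [-0.24552236  0.94501506 -0.05338485  0.20932121]
dp [0.0515, 0.0245, -0.0008] dr [-0.0389, 0.3168, -0.0133] rows 1.7
dp [0.0389, 0.027, 0.0588] dr [-0.0389, 0.3168, -0.0133] rows 1.0
```

Call:
drive_tool(dp=[[0.05,0.024,-0.001],[0.05,0.024,-0.001],[0.05,0.024,-0.001],[0.05,0.024,-0.001]], dr=[[-0.04,0.32,-0.013],[-0.04,0.32,-0.013],[-0.04,0.32,-0.013],[-0.04,0.32,-0.013]])

```text
t: 6.3
position: [450.7, 289.0, 134.4]
tool_rot: [-0.245, 0.965, -0.075, 0.054]
ft_force: [-0.0, 0.1, 0.5]
gripper_width: 51.3
finger_force: 0.0
```

Run:
```python
from kin import *
s_=arm.observe();print(s_["position"],s_["joint_positions"].round(4).tolist(),s_["tool_rot"])
plan(G(-.3,75),G(-.3,50),G(-.3,32),G(-.3,14))
```

```text
[450.69572254 289.04981729 134.43993164] [0.5295, 0.4822, 1.9142, -0.2712, 0.7004, -1.3339] [-0.24468199  0.96521692 -0.07463829  0.05400142]
dp [0.0022, 0.0011, -0.0001] dr [-0.001, 0.0029, 0.0006] rows 0.0
dp [-0.0103, 0.0011, 0.0215] dr [-0.001, 0.0029, 0.0006] rows 0.4
dp [-0.0192, 0.0011, 0.0372] dr [-0.001, 0.0029, 0.0006] rows 0.3
dp [-0.0282, 0.0011, 0.0528] dr [-0.001, 0.0029, 0.0006] rows 0.3
```

Call:
drive_tool(dp=[[-0.0103,0.001,0.0215],[-0.0192,0.001,0.037],[-0.0282,0.001,0.0528],[-0.0282,0.001,0.0528],[-0.0282,0.001,0.0528]], dr=[[0,0,0],[0,0,0],[0,0,0],[0,0,0],[0,0,0]])

```text
t: 6.92
position: [482.6, 297.4, 84.1]
tool_rot: [-0.245, 0.965, -0.075, 0.053]
ft_force: [0.0, 0.5, 0.8]
gripper_width: 51.4
finger_force: 0.0
```

Run:
```python
from kin import *
s_=arm.observe();print(s_["t"],s_["position"],s_["ft_force"],s_["joint_positions"].round(4).tolist(),s_["tool_rot"])
plan(*[G(a,14) for a in (-.3,-.2,-.1,0,.1,.2,.3,.33)])
```

```text
6.925 [482.57777024 297.39115873  84.14571631] [0.01695611 0.50337524 0.81546375] [0.513, 0.593, 1.8756, -0.2943, 0.6301, -1.3205] [-0.24510788  0.96517643 -0.07460763  0.05282324]
dp [0.0003, 0.0001, -0.0002] dr [-0.0003, 0.0007, 0.0016] rows 0.0
dp [0.0003, 0.0005, -0.0002] dr [-0.0503, 0.0007, 0.0883] rows 0.5
dp [0.0002, 0.0009, -0.0002] dr [-0.1002, 0.0007, 0.1749] rows 0.5
dp [0.0001, 0.0013, -0.0003] dr [-0.1502, 0.0006, 0.2615] rows 0.5
dp [0.0, 0.0017, -0.0003] dr [-0.2002, 0.0006, 0.3481] rows 0.5
dp [-0.0001, 0.002, -0.0004] dr [-0.2502, 0.0006, 0.4347] rows 0.5
dp [-0.0003, 0.0024, -0.0005] dr [-0.3001, 0.0005, 0.5213] rows 0.5
dp [-0.0004, 0.0025, -0.0006] dr [-0.3151, 0.0005, 0.5473] rows 0.2
```

Call:
drive_tool(dp=[[0,0,0],[0,0,0],[0,0,0],[0,0,0],[0,0,0],[0,0,0]], dr=[[0,0,0],[0,0,0],[0,0,0],[0,0,0],[0,0,0],[0,0,0]], jaw=1, grip_force=25)

```text
t: 7.68
position: [482.3, 298.2, 84.5]
tool_rot: [-0.245, 0.965, -0.074, 0.053]
ft_force: [-4.4, 5.3, 2.0]
gripper_width: 12.4
finger_force: 28.3
```

Gripped at 12.4 mm. Now I'll turn it.

Call:
drive_tool(dp=[[0.0003,0.0005,-0.0002],[0.0002,0.0009,-0.0002],[0.0001,0.0013,-0.0003],[0,0.0017,-0.0003],[-0.0001,0.002,-0.0004],[-0.0003,0.0024,-0.0005],[-0.0004,0.0025,-0.0006],[-0.0004,0.0025,-0.0006],[-0.0004,0.0025,-0.0006]], dr=[[-0.05,0,0.087],[-0.1,0,0.174],[-0.15,0,0.26],[-0.2,0,0.347],[-0.25,0,0.434],[-0.3,0,0.52],[-0.315,0,0.546],[-0.315,0,0.546],[-0.315,0,0.546]])

```text
t: 8.8
position: [481.6, 300.8, 84.5]
tool_rot: [0.018, 0.995, 0.093, 0.032]
ft_force: [-1.8, 9.1, -1.0]
gripper_width: 12.6
finger_force: 27.5
```

Run:
```python
from kin import *
s_=arm.observe();print(s_["t"],s_["position"],s_["ft_force"],s_["wrist_torque"],s_["joint_positions"].round(4).tolist(),s_["tool_rot"])
plan(G(.3,14),G(.3,80))
```

```text
8.8 [481.55137752 300.77201551  84.51643272] [-1.75540395  9.07006002 -1.0483576 ] [1.17420977 0.26423393 0.10630702] [0.3752, 0.5685, 1.9382, 0.2991, 0.522, -1.4112] [0.01781111 0.9949535  0.09331074 0.03230172]
dp [-0.0002, -0.0011, 0.0] dr [0.0161, 0.0003, -0.0244] rows 0.2
dp [0.0328, -0.001, -0.0571] dr [0.0161, 0.0003, -0.0244] rows 1.1
```

Call:
drive_tool(dp=[[0,-0.001,0],[0,-0.001,0],[0,-0.001,0],[0.011,-0.001,-0.019],[0.033,-0.001,-0.057],[0.05,-0.001,-0.09],[0.05,-0.001,-0.09],[0.05,-0.001,-0.09]], dr=[[0,0,0],[0,0,0],[0,0,0],[0,0,0],[0,0,0],[0,0,0],[0,0,0],[0,0,0]], jaw=-0.2)

```text
t: 9.8
position: [426.1, 284.5, 169.0]
tool_rot: [0.018, 0.995, 0.093, 0.032]
ft_force: [-0.1, 0.4, -0.4]
gripper_width: 50.9
finger_force: 0.0
```

Run:
```python
from kin import *
p=arm.capture("wrist"); np.savez("w3.npz",**{k:np.array(v) for k,v in p.items()})
findw(["selector_grip"],p,1)
f=p["frame"]; cv2.imwrite("pics/w3.png",cv2.resize(f[60:260,140:400],None,fx=3,fy=3))
s_=arm.observe();print(s_["t"],s_["position"],s_["tool_rot"],s_["joint_positions"].round(3))
```

```text
selector_grip 0.75 [475.5 298.6  98.1] [260. 245.]
9.9 [426.04713211 284.43671254 168.37757657] [0.01803228 0.99503358 0.09259289 0.03177373] [ 0.387  0.371  1.999  0.24   0.653 -1.331]
```

View pics/w3.png

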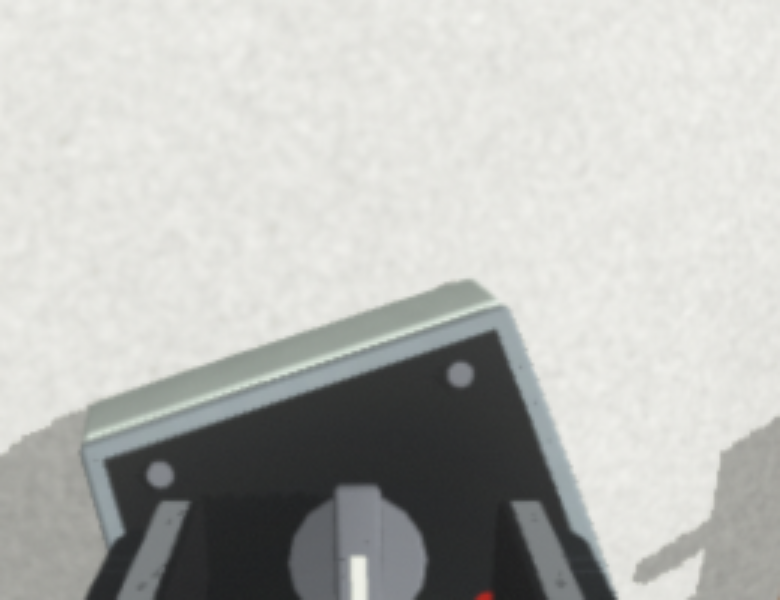

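The bar lines up with the fingers and is about 18° from the screw line, so the selector is at +0.3. I'll refine the kinematic model to check the tilted poses at the clamp.

Run:
```python
import kin; from kin import *
st=arm.observe()
D=[([-1.33059646e+00,4.90895016e-01,1.55888287,0,1.09169553,-1.05574137e-01],[211.871,-588.02,231.336]),
([0.5295, 0.4822, 1.9142, -0.2712, 0.7004, -1.3339],[450.6957,289.0498,134.4399]),
([0.513, 0.593, 1.8756, -0.2943, 0.6301, -1.3205],[482.5778,297.3912,84.1457]),
([0.3752, 0.5685, 1.9382, 0.2991, 0.522, -1.4112],[481.5514,300.772,84.5164]),
(st["joint_positions"],st["position"])]
W=[([-.31,.04,1.87,0,1.23,-.31],[400,-60.2,350.3]),([.68,.28,2.15,-1.09,.42,.06],[415.24,301.1,210.49])]
def f(v):
        o=[]
        for q,p in D: o+=list((fk(q,v)[0]-p))
        for q,p in W: o+=list((fk(q,v)[0]-p)/10)
        return np.r_[o,(v[4]-250)/1e3,v[0]/1e3,(v[3]-300)/1e3,v[5]/1e3]
b=least_squares(f,kin.V);print(b.cost,b.x.round(1),f(b.x).round(1))
kin.V=b.x
open("kin.py","a").write(f"\nV={b.x.tolist()}\n")
for yaw in (173,-7):
 for X,z in (([471,-3],63),([545,-12],63),([494,-262],25)):
  for tilt in (0,15,25,35,45):
    R=down(yaw,tilt,-7); P=np.array([*X,z]); x,e=ik(P,R,st["joint_positions"] if yaw>0 else [-.1,.5,2,0,.6,1.5]); print(yaw,X,tilt,x.round(2),round(e,3))
```

```text
265.53797935077773 [ 263.1  557.3  348.3 -106.8  -30.9   23.7  200.9   63.2] [ -2.3  -2.1   2.7  -6.5  -0.1  -5.8  -2.5  -5.5  -1.2   7.8   7.1   7.1
   2.7  -7.4  -2.    0.5  -0.3  -0.8   1.3 -11.2  -6.6  -0.3   0.3  -0.4
   0. ]
173 [471, -3] 0 [-0.14  0.56  2.2  -0.    0.38 -1.59] 0.0
173 [471, -3] 15 [-0.15  0.45  2.15  0.03  0.28 -1.63] 0.0
173 [471, -3] 25 [-0.18  0.38  2.13  0.09  0.19 -1.71] 0.006
173 [471, -3] 35 [-0.09  0.31  2.07 -0.13  0.16 -1.42] 0.0
173 [471, -3] 45 [-0.11  0.23  2.07 -0.07  0.06 -1.49] 0.004
173 [545, -12] 0 [-0.14  0.62  1.99  0.    0.52 -1.59] 0.0
173 [545, -12] 15 [-0.14  0.53  1.94  0.01  0.4  -1.6 ] 0.0
173 [545, -12] 25 [-0.15  0.47  1.93  0.04  0.31 -1.64] 0.0
173 [545, -12] 35 [-0.15  0.4   1.92  0.04  0.21 -1.64] 0.009
173 [545, -12] 45 [-0.11  0.34  1.89 -0.09  0.13 -1.47] 0.0
173 [494, -262] 0 [-0.6   0.71  1.98 -0.    0.46 -2.05] 0.0
173 [494, -262] 15 [-0.72  0.63  2.09  0.4   0.23 -2.55] 0.041
173 [494, -262] 25 [-0.69  0.57  2.02  0.27  0.21 -2.36] 0.136
173 [494, -262] 35 [-0.26  0.49  2.04 -0.95  0.06 -0.73] 0.123
173 [494, -262] 45 [-
[... 237 characters left out ...]
09  0.31  2.07 -0.13  0.16  1.72] 0.0
-7 [471, -3] 45 [-0.11  0.23  2.07 -0.07  0.06  1.65] 0.004
-7 [545, -12] 0 [-0.14  0.62  1.99 -0.    0.52  1.55] 0.0
-7 [545, -12] 15 [-0.14  0.53  1.94  0.01  0.4   1.54] 0.0
-7 [545, -12] 25 [-0.15  0.47  1.93  0.04  0.31  1.5 ] 0.0
-7 [545, -12] 35 [-0.15  0.4   1.92  0.04  0.21  1.51] 0.009
-7 [545, -12] 45 [-0.11  0.34  1.89 -0.09  0.13  1.67] 0.0
-7 [494, -262] 0 [-0.6   0.71  1.98 -0.    0.46  1.09] 0.0
-7 [494, -262] 15 [-0.72  0.63  2.09  0.4   0.23  0.6 ] 0.041
-7 [494, -262] 25 [-0.69  0.57  2.02  0.27  0.21  0.78] 0.136
-7 [494, -262] 35 [-0.26  0.49  2.04 -0.95  0.06  2.41] 0.123
-7 [494, -262] 45 [-0.32  0.44  1.95 -0.75  0.06  2.18] 0.169
```

```bash
cat > fit.py <<'E'
import kin; from kin import *
def fk2(q,v):
    a1,a2,a3,d1,L,e,w,wy,by=v
    Rz=lambda a:Ro.from_euler("z",a); Ry=lambda a:Ro.from_euler("y",a)
    R=Rz(q[0])*Ry(q[1]); p=np.array([0,0,d1])+Rz(q[0]).apply([a1,by,0])+R.apply([0,0,a2])
    R=R*Ry(q[2]); p=p+R.apply([e,0,a3]); R=R*Rz(q[3])*Ry(q[4]); p=p+R.apply([w,wy,0]); R=R*Rz(q[5]+np.pi/2)
    return p+R.apply([0,0,L]),R
kin.fk=fk2
D=[([-1.33059646e+00,4.90895016e-01,1.55888287,0,1.09169553,-1.05574137e-01],[211.871,-588.02,231.336],1),
([0.5295, 0.4822, 1.9142, -0.2712, 0.7004, -1.3339],[450.6957,289.0498,134.4399],1),
([0.513, 0.593, 1.8756, -0.2943, 0.6301, -1.3205],[482.5778,297.3912,84.1457],1),
([0.3752, 0.5685, 1.9382, 0.2991, 0.522, -1.4112],[481.5514,300.772,84.5164],1),
([ 0.387,0.371,1.999,0.24,0.653,-1.331],[426.04713211,284.43671254,168.37757657],.5),
([-.31,.04,1.87,0,1.23,-.31],[400,-60.2,350.3],.2),([.68,.28,2.15,-1.09,.42,.06],[415.24,301.1,210.49],.2)]
def f(v):
    return np.r_[np.concatenate([(fk2(q,v)[0]-p)*w for q,p,w in D]),(v[4]-250)/1e3,v[0]/1e3,(v[3]-300)/1e3,v[5]/1e3]
b=min((least_squares(f,[0,450,400,300,250,0,w,wy,by]) for w in (0,80) for wy,by in ((65,0),(0,65))),key=lambda s:s.cost)
kin.V=b.x
E
python3 - <<'E'
from fit import *
print(b.cost,b.x.round(1),f(b.x).round(1))
E
```

```text
0.16583195980730847 [  6.3 584.1 409.7 191.5 248.8  42.4   4.1   0.8  64.9] [-0.1 -0.1  0.  -0.   0.2 -0.1 -0.1 -0.   0.   0.  -0.   0.   0.1 -0.
 -0.  -0.2  0.3 -0.1  0.2 -0.1  0.3 -0.   0.  -0.1  0. ]
```

Run:
```python
from fit import *
for X,z in (([437,2],63),([471,-3],63),([549,-12],63),([530,-10],120)):
  for tilt in (0,15,20,25,30):
    R=down(173,tilt,-7); P=np.array([*X,z]); x,e=kin.ik(P,R,[-.1,.5,2,.0,.4,-1.5]); print(X,tilt,x.round(2),round(e,3))
for tilt in (15,25,30):
  for yaw in (130,150,173):
    x,e=kin.ik(np.array([494,-262,25]),down(yaw,tilt,yaw-180),[-.6,.6,2,0,.4,-1.5]); print("tray",tilt,yaw,x.round(2),round(e,3))
```

```text
Traceback (most recent call last):
  File "kin.py", line 14, in ik
    s=least_squares(f,np.clip(q0,np.array(lo)+.01,np.array(hi)-.01),bounds=(lo,hi)); return s.x,np.abs(s.fun).max()
  File "kin.py", line 12, in <lambda>
    f=lambda q:np.r_[(fk(q)[0]-pos)/100,(fk(q)[1].inv()*R).as_rotvec()]
                      ~~^^^
TypeError: fk2() missing 1 required positional argument: 'v'
```

```bash
echo "kin.fk=lambda q:fk2(q,b.x)" >> fit.py
python3 - <<'E'
from fit import *
for X,z in (([437,2],63),([471,-3],63),([549,-12],63),([530,-10],120)):
  for tilt in (0,15,20,25,30):
    R=down(173,tilt,-7); P=np.array([*X,z]); x,e=kin.ik(P,R,[-.1,.5,2,.0,.4,-1.5]); print(X,tilt,x.round(2),round(e,3))
for tilt in (15,25,30):
  for yaw in (130,150,173):
    x,e=kin.ik(np.array([494,-262,25]),down(yaw,tilt,yaw-180),[-.6,.6,2,0,.4,-1.5]); print("tray",tilt,yaw,x.round(2),round(e,3))
E
```

```text
[437, 2] 0 [-0.15  0.52  2.17 -0.    0.45 -1.6 ] 0.0
[437, 2] 15 [-0.15  0.49  2.33  0.13  0.06 -1.73] 0.0
[437, 2] 20 [-0.1   0.49  2.34 -1.13  0.06 -0.42] 0.063
[437, 2] 25 [-0.1   0.49  2.34 -1.13  0.06 -0.42] 0.145
[437, 2] 30 [-0.1   0.49  2.34 -1.13  0.06 -0.42] 0.228
[471, -3] 0 [-0.15  0.55  2.09 -0.    0.51 -1.6 ] 0.0
[471, -3] 15 [-0.15  0.51  2.25  0.06  0.12 -1.66] 0.0
[471, -3] 20 [-0.16  0.51  2.27  0.28  0.06 -1.88] 0.048
[471, -3] 25 [-0.11  0.51  2.28 -1.13  0.06 -0.42] 0.111
[471, -3] 30 [-0.11  0.51  2.28 -1.13  0.06 -0.42] 0.195
[549, -12] 0 [-0.14  0.62  1.9  -0.    0.63 -1.59] 0.0
[549, -12] 15 [-0.14  0.57  2.06  0.02  0.25 -1.62] 0.0
[549, -12] 20 [-0.15  0.57  2.12  0.07  0.11 -1.67] 0.0
[549, -12] 25 [-0.17  0.57  2.15  1.07  0.06 -2.69] 0.04
[549, -12] 30 [-0.11  0.57  2.14 -1.13  0.06 -0.43] 0.118
[530, -10] 0 [-0.14  0.51  1.91  0.    0.73 -1.59] 0.0
[530, -10] 15 [-0.15  0.45  2.07  0.02  0.37 -1.61] 0.0
[530, -10] 20 [-0.15  0.44  2.12  0.04  0.23 -1.63] 0.0
[530, -10] 25 [-0.15  0.43  2.17  0.12  0.1  -1.71] 0.0
[530, -10] 30 [-0.17  0.43  2.21  1.07  0.06 -2.69] 0.047
tray 15 130 [-0.57  0.66  2.04 -0.38  0.21 -0.9 ] 0.0
tray 15 150 [-0.62  0.65  2.06  0.14  0.17 -1.8 ] 0.0
tray 15 173 [-0.67  0.66  2.05  0.57  0.25 -2.66] 0.0
tray 25 130 [-0.55  0.66  2.09 -1.13  0.12 -0.14] 0.08
tray 25 150 [-0.63  0.65  2.11  1.02  0.06 -2.69] 0.087
tray 25 173 [-0.65  0.65  2.07  0.64  0.17 -2.69] 0.143
tray 30 130 [-0.55  0.65  2.09 -1.13  0.13 -0.14] 0.165
tray 30 150 [-0.63  0.65  2.11  1.02  0.06 -2.69] 0.171
tray 30 173 [-0.65  0.65  2.08  0.66  0.14 -2.69] 0.219
```

Run:
```python
from fit import *
R=down(173,8,-7); print(kin.ik(np.array([410,5,215]),R,[-.1,.5,2,.0,.4,-1.5]))
plan(([410,5,215],R))
```

```text
(array([-0.15152323,  0.15881941,  2.14737335,  0.00637128,  0.6958429 ,
       -1.60475111]), np.float64(2.862051394492137e-11))
dp [0.0015, -0.2663, -0.098] dr [0.1946, -0.0869, 0.0723] rows 4.5
```

Call:
drive_tool(dp=[[0.0,-0.05,-0.098],[0.001,-0.11,-0.098],[0.0015,-0.17,-0.098],[0.0015,-0.23,-0.098],[0.0015,-0.266,-0.098],[0.0015,-0.266,-0.098],[0.0015,-0.266,-0.098],[0.0015,-0.266,-0.098]], dr=[[0,0,0],[0.05,-0.02,0.02],[0.1,-0.04,0.04],[0.195,-0.087,0.072],[0.195,-0.087,0.072],[0.195,-0.087,0.072],[0.195,-0.087,0.072],[0.195,-0.087,0.072]], jaw=0.2)

```text
t: 10.9
position: [410.0, 6.3, 215.7]
tool_rot: [0.06, 0.996, -0.004, 0.07]
ft_force: [0.0, 0.2, -0.4]
gripper_width: 34.2
finger_force: 0.0
```

Run:
```python
from h import *
p=arm.capture("wrist"); cv2.imwrite("pics/w4.png",p["frame"]);np.savez("w4.npz",**{k:np.array(v) for k,v in p.items()})
findw(["stage","holder","jaw_post","tray","free_bay","dropper"],p)
s=arm.observe();print(s["t"],s["position"],s["tool_rot"],s["joint_positions"].round(3))
```

```text
stage 0.7 [ 5.507e+02 -1.730e+01  4.000e-01] [252. 233.]
stage 0.7 [549.3 -14.5  51. ] [254. 254.]
holder 0.91 [549.3 -12.7  50.4] [255. 254.]
holder 0.42 [648.9 159.1   4. ] [369. 270.]
jaw_post 0.79 [471.3  -7.9  79.4] [251. 212.]
jaw_post 0.44 [550.1 -13.5   3.5] [255. 233.]
tray 0.64 [ 475.2 -306.    -3.4] [ 65. 204.]
free_bay 0.65 [498.9 -90.   37.7] [189. 221.]
free_bay 0.58 [ 493.1 -266.8    3.9] [ 85. 214.]
dropper 0.8 [477.8  66.7  41.5] [316. 193.]
11.25 [409.88235396   5.7120985  215.87658538] [ 0.06022036  0.99569829 -0.00414914  0.07029375] [-0.15   0.158  2.147  0.007  0.695 -1.605]
```

View pics/w4.png

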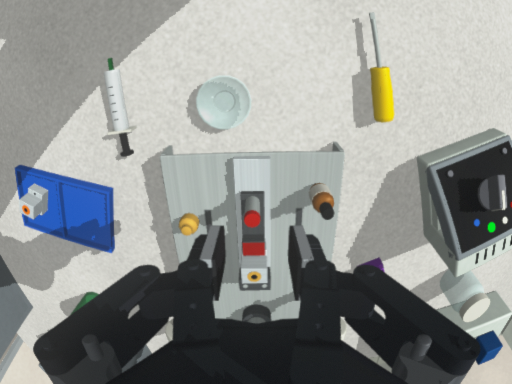

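```bash
cat > tri.py <<'E'
from h import *
p=dict(np.load("w4.npz"))
Rt=Ro.from_quat([0.06022036,0.99569829,-0.00414914,0.07029375]); pt=np.array([409.882,5.712,215.877])
Rc=p["R"]@Rt.as_matrix(); cc=Rt.inv().apply(-p["R"].T@p["t"]-pt)  # camera in tool frame
def cam(pos,q):
    R0=Ro.from_quat(q); R=Rc@R0.as_matrix().T; o=np.array(pos)+R0.apply(cc); return dict(R=R,t=-R@o,intrinsics=p["intrinsics"])
def blob(f,lo,hi,box):
    x0,y0,x1,y1=box; h=cv2.cvtColor(f,cv2.COLOR_BGR2HSV)[y0:y1,x0:x1]; m=cv2.inRange(h,lo,hi)
    n,_,st,ce=cv2.connectedComponentsWithStats(m); i=np.argsort(-st[1:,4])+1
    return [(ce[k]+[x0,y0],st[k,:].tolist()) for k in i[:3]]
def tri(rs):
    A=sum(np.eye(3)-np.outer(d,d) for o,d in rs); B=sum((np.eye(3)-np.outer(d,d))@o for o,d in rs); return np.linalg.solve(A,B)
E
python3 - <<'E'
from tri import *
w1=cv2.imread("pics/w1.png"); w4=p["frame"]; c1=cam([400,-60.2,350.3],[.70710678,.70710678,0,0]); print(cc)
red=((0,150,60),(6,255,255)); yel=((12,140,120),(28,255,255))
for nm,c,b1,b4 in (("red",red,(295,100,355,130),(240,200,275,262)),("ins",yel,(352,108,375,132),(240,265,270,290))):
    a=blob(w1,*c,b1); b_=blob(w4,*c,b4); print(nm,a[:2],b_[:2])
    
for nm,u1,u4,z in (("cap",(309,114),(252,217.5),97),("ins",(363.5,121),(255,277),92)):
    print(nm,tri([ray(c1,u1),ray(p,u4)]).round(1),hit(p,u4,[0,0,z],np.array([0,0,1.])).round(1),hit(c1,u1,[0,0,z],np.array([0,0,1.])).round(1))
z1=np.array([0,0,1.])
L,R_=hit(p,(163,154),[0,0,40],z1),hit(p,(343,148),[0,0,40],z1); d=L-R_; print("front edge",L,R_,"yaw",np.degrees(np.arctan2(d[0],-d[1])),np.linalg.norm(d))
E
python3 -c "
import cv2;f=cv2.imread('pics/w4.png');cv2.imwrite('pics/w4c.png',cv2.resize(f[145:300,150:350],None,fx=3.8,fy=3.8,interpolation=cv2.INTER_CUBIC))"
```

```text
[  75.78508776   -0.49321148 -142.41603699]
red [(array([343.43939394, 116.65151515]), [43, 10, 11, 16, 132]), (array([308.52884615, 113.06730769]), [8, 8, 12, 11, 104])] [(array([253.03984064, 248.47808765]), [3, 43, 21, 12, 251]), (array([251.77251185, 218.65876777]), [4, 11, 16, 16, 211])]
ins [(array([363.03773585, 121.01886792]), [7, 9, 9, 9, 53])] [(array([253.765625, 276.078125]), [8, 7, 12, 9, 64])]
cap [471.5  -7.5  89.6] [467.   -5.8  97. ] [470.1  -8.   97. ]
ins [549.4 -14.   93.6] [550.9 -13.3  92. ] [550.  -14.9  92. ]
front edge [ 408.24152352 -100.10099636   40.        ] [425.77773009 100.60335851  40.        ] yaw -4.993441650028638 201.46899663609202
```

View pics/w4c.png

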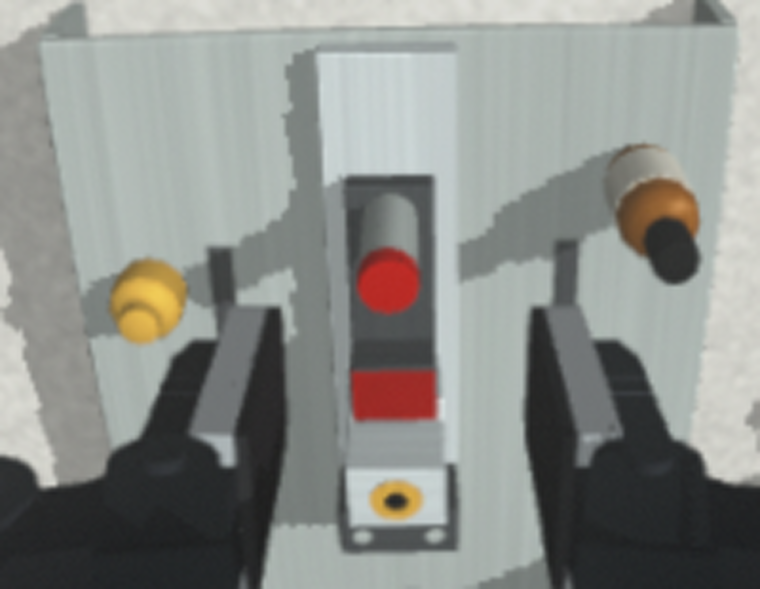

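Run:
```python
from tri import *
c1=cam([400,-60.2,350.3],[.70710678,.70710678,0,0]); z1=np.array([0,0,1.])
for nm,u1,u4,z in (("cap",(308.5,113.1),(251.8,218.7),97),("ins",(363.0,121),(254,276.4),92)):
    print(nm,tri([ray(c1,u1),ray(p,u4)]).round(1),hit(p,u4,[0,0,z],z1).round(1),hit(c1,u1,[0,0,z],z1).round(1))
C=lambda u:np.array(u)/3.8+[150-.37,145-.37]
for z,a,b in ((50,(318,52),(457,50)),(40,(42,41),(733,27)),(50,(457,50),(457,230)),(50,(318,52),(326,240))):
    A,B=hit(p,C(a),[0,0,z],z1),hit(p,C(b),[0,0,z],z1); d=B-A; print(A.round(1),B.round(1),np.degrees(np.arctan2(d[1],d[0])).round(2))
```

```text
cap [469.8  -6.7  94.6] [468.4  -6.2  97. ] [469.4  -6.8  97. ]
ins [548.8 -14.5  93.1] [549.9 -14.3  92. ] [549.2 -15.   92. ]
[420.5 -20.5  50. ] [424.6  18.1  50. ] 83.86
[ 409.5 -103.3   40. ] [430.1 100.   40. ] 84.2
[424.6  18.1  50. ] [481.7  12.3  50. ] -5.84
[420.5 -20.5  50. ] [480.4 -27.3  50. ] -6.52
```

```bash
cat > stg.py <<'E'
from fit import *
O=np.array([549.3,-14.5,0]); sx=Ro.from_euler("z",-6,degrees=True).apply([1,0,0])
def S(x,y,z,tilt,extra=0,hold=19):
    """tool with grasp point at stage coords x,y,z; backed off by extra along its axis"""
    R=down(174,tilt,-6); t=R.apply([0,0,1]); sy=np.cross([0,0,1],sx)
    return O+x*sx+y*sy+[0,0,z]+(hold-extra)*t,R
E
python3 - <<'E'
from stg import *
print(arm.hold_point_z)
P=[S(-78.5,0,84,8,60),S(-78.5,0,84,8),S(-113,0,84,8),S(-116,0,84,8)]
for a in P: print(kin.ik(*a,[-.1,.5,2,.0,.4,-1.5])[0].round(3),kin.ik(*a,[-.1,.5,2,.0,.4,-1.5])[1].round(4))
plan(*P[:3])
E
```

```text
-18.700000000000003
[-0.158  0.392  2.138  0.016  0.473 -1.638] 0.0
[-0.157  0.519  2.166  0.023  0.317 -1.645] 0.0
[-0.162  0.494  2.247  0.031  0.261 -1.657] 0.0
[-0.162  0.491  2.254  0.032  0.257 -1.658] 0.0
dp [-0.0433, -0.0046, 0.0983] dr [-0.002, 0.0013, -0.016] rows 1.7
dp [-0.0432, -0.0045, 0.1583] dr [-0.002, 0.0013, -0.016] rows 1.0
dp [-0.009, -0.0051, 0.1535] dr [-0.002, 0.0013, -0.016] rows 0.6
```

Call:
drive_tool(dp=[[-0.043,-0.0045,0.06],[-0.043,-0.0045,0.098],[-0.043,-0.0045,0.098],[-0.043,-0.0045,0.12],[-0.043,-0.0045,0.14],[-0.043,-0.0045,0.158],[-0.043,-0.0045,0.158]], dr=[[-0.002,0,-0.016],[-0.002,0,-0.016],[-0.002,0,-0.016],[-0.002,0,-0.016],[-0.002,0,-0.016],[-0.002,0,-0.016],[-0.002,0,-0.016]])

```text
t: 12.12
position: [473.4, -6.8, 66.4]
tool_rot: [0.053, 0.996, -0.004, 0.07]
ft_force: [0.3, 0.1, -0.0]
gripper_width: 34.1
finger_force: 0.0
```

Call:
drive_tool(dp=[[0,0,0],[0,0,0],[0,0,0],[0,0,0]], dr=[[0,0,0],[0,0,0],[0,0,0],[0,0,0]], jaw=1, grip_force=30)

```text
t: 12.62
position: [473.9, -6.2, 67.1]
tool_rot: [0.052, 0.996, -0.004, 0.071]
ft_force: [-0.3, 11.2, 5.6]
gripper_width: 14.9
finger_force: 29.4
```

Run:
```python
from stg import *
s_=arm.observe(); print(s_["t"],s_["position"],s_["ft_force"],s_["joint_positions"].round(3),s_["gripper_width"],s_["finger_force"],S(-78.5,0,84,8)[0])
R=cur()[1]; print("unit -sx in tool",R.inv().apply(-sx).round(4))
```

```text
12.625 [473.87365539  -6.21205813  67.07966628] [-0.29397105 11.17947189  5.62273735] [-0.157  0.516  2.167  0.025  0.316 -1.645] 14.93344601371202 29.372203052043915 [473.85983444  -6.57091909  65.18490669]
unit -sx in tool [ 9.898e-01 -5.000e-04 -1.423e-01]
```

Call:
drive_tool(dp=[[0.006,0,-0.0009],[0.012,0,-0.0017],[0.018,0,-0.0026],[0.024,0,-0.0034],[0.029,0,-0.0042],[0.0325,0,-0.0047],[0.0345,0,-0.005],[0.0345,0,-0.005],[0.0345,0,-0.005]], dr=[[0,0,0],[0,0,0],[0,0,0],[0,0,0],[0,0,0],[0,0,0],[0,0,0],[0,0,0],[0,0,0]])

```text
t: 13.75
position: [442.1, -3.1, 67.2]
tool_rot: [0.052, 0.996, -0.004, 0.074]
ft_force: [13.6, 11.5, -6.7]
gripper_width: 14.9
finger_force: 29.8
```

Call:
drive_tool(dp=[[0.001,0,-0.0002],[0.002,0,-0.0003],[0.003,0,-0.0004],[0.003,0,-0.0004]], dr=[[0,0,0],[0,0,0],[0,0,0],[0,0,0]])

```text
t: 14.25
position: [442.0, -3.2, 67.4]
tool_rot: [0.053, 0.996, -0.004, 0.077]
ft_force: [28.2, 13.6, -19.5]
gripper_width: 15.0
finger_force: 29.6
```

Run:
```python
from stg import *
s_=arm.observe(); print(s_["t"],s_["position"],s_["ft_force"],s_["tool_rot"],s_["joint_positions"].round(3))
```

```text
14.25 [442.00407365  -3.18861232  67.44744294] [ 28.15092565  13.64139181 -19.50178313] [ 0.05264189  0.99562501 -0.00425008  0.07708184] [-0.162  0.49   2.249  0.034  0.249 -1.659]
```

At the stop: the force rises without any motion. I'll release and back up along the tool axis.

Call:
drive_tool(dp=[[-0.003,0,0],[-0.003,0,0],[-0.003,0,0],[-0.003,0,0],[-0.003,0,-0.03],[-0.003,0,-0.08],[-0.003,0,-0.11],[-0.003,0,-0.11],[-0.003,0,-0.11]], dr=[[0,0,0],[0,0,0],[0,0,0],[0,0,0],[0,0,0],[0,0,0],[0,0,0],[0,0,0],[0,0,0]], jaw=0.0)

```text
t: 15.38
position: [423.2, -1.7, 174.3]
tool_rot: [0.053, 0.996, -0.004, 0.07]
ft_force: [0.8, 0.0, -0.1]
gripper_width: 42.6
finger_force: 0.0
```

Run:
```python
from stg import *
from tri import blob
s_=arm.observe(); print(s_["t"],s_["position"],s_["tool_rot"],s_["gripper_width"])
p=arm.capture("wrist");z1=np.array([0,0,1.])
f=p["frame"]; cv2.imwrite("pics/w5.png",f)
for x in blob(f,(0,150,60),(6,255,255),(200,130,310,300)): print("red",x, hit(p,x[0],[0,0,97],z1).round(1),hit(p,x[0],[0,0,74],z1).round(1))
for x in blob(f,(12,140,120),(28,255,255),(225,200,285,320)): print("yel",x, hit(p,x[0],[0,0,92],z1).round(1))
findw(["holder","jaw_post","free_bay","tray"],p,2)
f[:, :]=f; cv2.imwrite("pics/w5c.png",cv2.resize(f[110:310,160:360],None,fx=3,fy=3,interpolation=cv2.INTER_CUBIC))
```

```text
15.375 [423.21127937  -1.65292651 174.27176467] [ 0.05267955  0.99615436 -0.00370322  0.06991161] 42.624619642823205
red (array([257.63376623, 236.95584416]), [45, 100, 26, 15, 385]) [475.   -7.1  97. ] [491.2  -8.7  74. ]
red (array([257.4893617 , 197.16413374]), [48, 57, 20, 21, 329]) [436.9  -3.2  97. ] [448.9  -4.3  74. ]
yel (array([257.81176471, 293.6       ]), [26, 89, 14, 10, 85]) [549.6 -14.7  92. ]
holder 0.83 [549.  -15.6  52. ] [257. 268.]
holder 0.37 [496.8 -88.3  38. ] [186. 227.]
jaw_post 0.97 [437.   -3.6  77.6] [257. 187.]
free_bay 0.75 [ 494.  -268.7    6.3] [ 70. 220.]
free_bay 0.68 [336.6 158.4  -4.9] [396.  56.]
tray 0.75 [ 476.5 -308.3   -4.7] [ 50. 207.]
```

View pics/w5c.png

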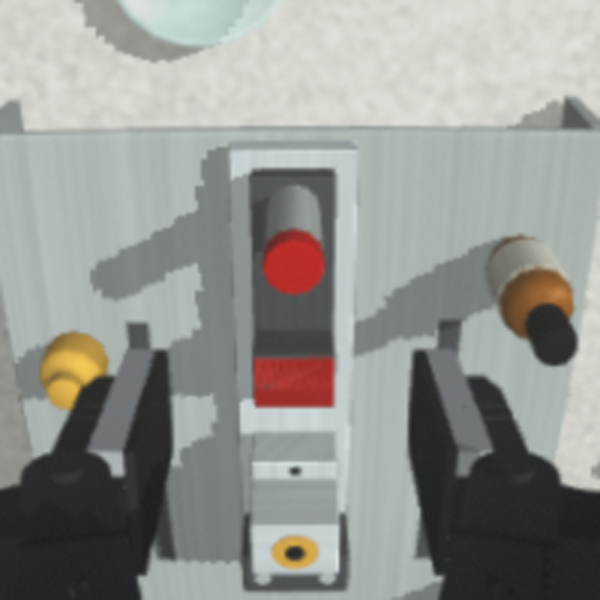

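Run:
```python
from stg import *
P=[S(-3,0,80,17,70),S(-3,0,80,17,35),S(-3,0,80,17),S(-3,0,90,17),S(-3,0,90,17,110)]
for a in P: q,e=kin.ik(*a,[-.1,.5,2,.0,.4,-1.5]); print(a[0].round(1),q.round(3),e.round(4))
plan(*P[:3])
```

```text
[531.5 -12.6 128.8] [-0.155  0.429  2.077  0.044  0.34  -1.661] 0.0
[541.7 -13.7  95.3] [-0.154  0.501  2.08   0.055  0.265 -1.671] 0.0
[551.8 -14.8  61.8] [-0.153  0.573  2.077  0.073  0.195 -1.689] 0.0
[551.8 -14.8  71.8] [-0.153  0.554  2.072  0.065  0.22  -1.68 ] 0.0
[519.9 -11.4 177. ] [-0.156  0.332  2.055  0.034  0.459 -1.651] 0.0
dp [-0.1013, 0.0005, 0.0599] dr [-0.0002, -0.1576, -0.0008] rows 1.9
dp [-0.1068, 0.0005, 0.0945] dr [-0.0002, -0.1576, -0.0008] rows 0.6
dp [-0.1123, 0.0005, 0.129] dr [-0.0002, -0.1576, -0.0008] rows 0.6
```

Call:
drive_tool(dp=[[-0.02,0,0.01],[-0.05,0,0.03],[-0.08,0,0.05],[-0.1013,0,0.06],[-0.1013,0,0.06],[-0.1013,0,0.06]], dr=[[0,-0.08,0],[0,-0.158,0],[0,-0.158,0],[0,-0.158,0],[0,-0.158,0],[0,-0.158,0]], jaw=-0.1)

```text
t: 16.38
position: [530.7, -13.0, 129.4]
tool_rot: [0.052, 0.988, -0.008, 0.148]
ft_force: [0.2, 0.1, 0.5]
gripper_width: 46.8
finger_force: 0.0
```

Run:
```python
from stg import *
from tri import blob
s_=arm.observe(); print(s_["t"],s_["position"],s_["tool_rot"],s_["gripper_width"],s_["ft_force"],s_["joint_positions"].round(3))
p=arm.capture("wrist"); findw(["holder"],p,1)
f=p["frame"];z1=np.array([0,0,1.])
for x in blob(f,(12,140,120),(28,255,255),(225,200,290,330)): print("yel",x, hit(p,x[0],[0,0,92],z1).round(1))
plan(S(-3,0,80,17,70),S(-3,0,80,17,50),S(-3,0,80,17,25),S(-3,0,80,17))
```

```text
16.375 [530.66145081 -12.96050984 129.3599705 ] [ 0.05214378  0.98758484 -0.00780609  0.1479739 ] 46.84661459180839 [0.22199    0.13839073 0.46976174] [-0.156  0.428  2.082  0.045  0.335 -1.662]
holder 0.68 [646.5 160.9   6.3] [414. 219.]
yel (array([258.48847926, 221.34562212]), [23, 14, 22, 16, 217]) [549.3 -14.5  92. ]
dp [-0.0003, 0.0004, 0.0012] dr [-0.0003, 0.0018, -0.0008] rows 0.0
dp [-0.0002, 0.0004, 0.0212] dr [-0.0003, 0.0018, -0.0008] rows 0.3
dp [-0.0002, 0.0004, 0.0462] dr [-0.0003, 0.0018, -0.0008] rows 0.4
dp [-0.0001, 0.0004, 0.0712] dr [-0.0003, 0.0018, -0.0008] rows 0.4
```

Call:
drive_tool(dp=[[0,0,0.021],[0,0,0.046],[0,0,0.06],[0,0,0.071],[0,0,0.071]], dr=[[0,0,0],[0,0,0],[0,0,0],[0,0,0],[0,0,0]])

```text
t: 17.1
position: [552.2, -15.3, 61.5]
tool_rot: [0.052, 0.988, -0.008, 0.148]
ft_force: [-0.1, 0.6, 0.1]
gripper_width: 47.0
finger_force: 0.0
```

Call:
drive_tool(dp=[[0,0,0],[0,0,0],[0,0,0],[0,0,0],[0,0,0]], dr=[[0,0,0],[0,0,0],[0,0,0],[0,0,0],[0,0,0]], jaw=1, grip_force=40)

```text
t: 17.73
position: [552.5, -15.3, 62.4]
tool_rot: [0.052, 0.987, -0.008, 0.149]
ft_force: [-3.0, -0.3, 6.0]
gripper_width: 29.3
finger_force: 41.0
```

Run:
```python
from stg import *
s_=arm.observe(); print(s_["t"],s_["position"],s_["tool_rot"],s_["ft_force"],s_["joint_positions"].round(3))
p0,R0=cur(); t=R0.apply([0,0,1])
plan((p0+[0,0,8],R0),(p0+[0,0,16]-6*t,R0),(p0+[0,0,16]-100*t,R0))
```

```text
17.725 [552.48234565 -15.32483487  62.43449653] [ 0.05215315  0.98741554 -0.00791925  0.14909017] [-3.03257137 -0.34820744  5.97902984] [-0.154  0.574  2.08   0.076  0.189 -1.691]
dp [-0.0024, -0.0, -0.0076] dr [0.0, 0.0, 0.0] rows 0.1
dp [-0.0047, -0.0, -0.0213] dr [0.0, 0.0, 0.0] rows 0.2
dp [-0.0047, -0.0, -0.1153] dr [0.0, 0.0, 0.0] rows 1.5
```

Call:
drive_tool(dp=[[-0.0012,0,-0.004],[-0.0024,0,-0.0076],[-0.0047,0,-0.022],[-0.0047,0,-0.06],[-0.0047,0,-0.1],[-0.0047,0,-0.125],[-0.0047,0,-0.125]], dr=[[0,0,0],[0,0,0],[0,0,0],[0,0,0],[0,0,0],[0,0,0],[0,0,0]])

```text
t: 18.6
position: [520.4, -11.9, 184.9]
tool_rot: [0.052, 0.987, -0.008, 0.151]
ft_force: [0.2, 0.4, -2.3]
gripper_width: 29.6
finger_force: 40.2
```

Run:
```python
from stg import *
s_=arm.observe(); print(s_["t"],s_["position"],s_["tool_rot"],s_["ft_force"],s_["gripper_width"],s_["joint_positions"].round(3))
p0,R0=cur()
for psi in (-15,-22,-30,-40):
    R=Ro.from_euler("z",psi,degrees=True)*R0
    for P in ([420,-180,190],[460,-240,160],[496,-265,60],[496,-265,16]):
        q,e=kin.ik(np.array(P),R,[-.6,.6,2,.1,.2,-1.7]); print(psi,P,q.round(2),e.round(4))
```

```text
18.6 [520.4451676  -11.91882147 184.92341918] [ 0.05210642  0.98719241 -0.00811987  0.15056602] [ 0.21191655  0.44025946 -2.3343984 ] 29.56607099045757 [-0.157  0.32   2.051  0.034  0.468 -1.65 ]
-15 [420, -180, 190] [-0.59  0.23  2.18  0.15  0.44 -1.92] 0.0
-15 [460, -240, 160] [-0.65  0.36  2.08  0.2   0.42 -2.03] 0.0
-15 [496, -265, 60] [-0.65  0.59  2.06  0.38  0.22 -2.21] 0.0
-15 [496, -265, 16] [-0.65  0.67  2.08  0.69  0.13 -2.53] 0.0
-22 [420, -180, 190] [-0.56  0.23  2.18  0.05  0.43 -1.68] 0.0
-22 [460, -240, 160] [-0.63  0.36  2.08  0.1   0.41 -1.8 ] 0.0
-22 [496, -265, 60] [-0.63  0.58  2.06  0.2   0.2  -1.9 ] 0.0
-22 [496, -265, 16] [-0.63  0.67  2.08  0.42  0.1  -2.12] 0.0
-30 [420, -180, 190] [-0.53  0.23  2.17 -0.07  0.44 -1.42] 0.0
-30 [460, -240, 160] [-0.6   0.36  2.08 -0.02  0.4  -1.53] 0.0
-30 [496, -265, 60] [-0.6   0.59  2.06 -0.04  0.2  -1.51] 0.0
-30 [496, -265, 16] [-0.6   0.67  2.07 -0.08  0.09 -1.46] 0.0
-40 [420, -180, 190] [-0.5   0.24  2.16 -0.2   0.46 -1.1 ] 0.0
-40 [460, -240, 160] [-0.57  0.36  2.07 -0.17  0.42 -1.2 ] 0.0
-40 [496, -265, 60] [-0.58  0.59  2.05 -0.31  0.22 -1.05] 0.0
-40 [496, -265, 16] [-0.57  0.67  2.07 -0.57  0.13 -0.79] 0.0
```

Run:
```python
from tri import *
from stg import plan,cur
z1=np.array([0,0,1.])
c1=cam([400,-60.2,350.3],[.70710678,.70710678,0,0])
for nm,c,f,box in (("w4",p,p["frame"],(0,150,135,270)),("w1",c1,cv2.imread("pics/w1.png"),(245,210,345,320))):
    x0,y0,x1,y1=box; h=cv2.cvtColor(f,cv2.COLOR_BGR2HSV)[y0:y1,x0:x1]; m=cv2.inRange(h,(105,120,40),(130,255,255))
    n,lab,st,_=cv2.connectedComponentsWithStats(m); k=1+np.argmax(st[1:,4]); ys,xs=np.nonzero(lab==k)
    P=np.array([hit(c,(x+x0,y+y0),[0,0,12],z1)[:2] for x,y in zip(xs,ys)],np.float32)
    r=cv2.minAreaRect(P); print(nm,r, "corners",cv2.boxPoints(r).round(0).tolist())
p0,R0=cur(); R=Ro.from_euler("z",-30,degrees=True)*R0
plan(([480,-60,190],Ro.from_euler("z",-10,degrees=True)*R0),([440,-200,190],R))
```

```text
w4 ((476.1558532714844, -304.0174255371094), (185.25686645507812, 117.46611022949219), 70.10227966308594) corners [[389.0, -371.0], [500.0, -411.0], [563.0, -237.0], [452.0, -197.0]]
w1 ((479.1754455566406, -304.97344970703125), (183.7140655517578, 113.486572265625), 70.1020278930664) corners [[395.0, -372.0], [501.0, -411.0], [564.0, -238.0], [457.0, -199.0]]
dp [0.032, -0.0521, -0.0153] dr [0.052, 0.0001, 0.1666] rows 1.0
dp [0.056, -0.1955, -0.0227] dr [0.1561, 0.0002, 0.4998] rows 2.3
```

Call:
drive_tool(dp=[[0.016,-0.025,-0.008],[0.032,-0.052,-0.015],[0.04,-0.1,-0.018],[0.048,-0.15,-0.02],[0.056,-0.1955,-0.0227],[0.056,-0.1955,-0.0227],[0.056,-0.1955,-0.0227]], dr=[[0.026,0,0.083],[0.052,0,0.1666],[0.087,0,0.278],[0.122,0,0.389],[0.156,0,0.5],[0.156,0,0.5],[0.156,0,0.5]])

```text
t: 19.48
position: [439.6, -199.7, 187.2]
tool_rot: [0.306, 0.94, -0.047, 0.141]
ft_force: [0.2, 0.6, -2.3]
gripper_width: 30.0
finger_force: 40.2
```

Run:
```python
from stg import *
s_=arm.observe(); print(s_["t"],s_["position"],s_["tool_rot"],s_["gripper_width"],s_["joint_positions"].round(3))
R0=Ro.from_quat([0.05215315,0.98741554,-0.00791925,0.14909017]); R=Ro.from_euler("z",-30,degrees=True)*R0
p=arm.capture("wrist"); findw(["free_bay","tray","stored_holder"],p,1); cv2.imwrite("pics/w6.png",p["frame"])
plan(([490,-256,110],R),([496.5,-266,45],R),([496.5,-266,24],R),([496.5,-266,17.5],R))
for z in (45,17.5): print(kin.ik(np.array([496.5,-266,z]),R,s_["joint_positions"]))
```

```text
19.475 [ 439.61870084 -199.70745682  187.21277775] [ 0.30580411  0.94044701 -0.04680786  0.14089814] 29.966646940749143 [-0.55   0.271  2.124 -0.057  0.45  -1.444]
free_bay 0.75 [ 494.5 -268.9    4.8] [238. 183.]
tray 0.87 [ 478.2 -305.5   -1. ] [207. 186.]
stored_holder 0.88 [ 456.3 -344.8    4.7] [172. 192.]
dp [-0.0476, -0.0165, 0.0961] dr [-0.0012, -0.0006, 0.002] rows 1.7
dp [-0.0391, -0.0207, 0.1615] dr [-0.0012, -0.0006, 0.002] rows 1.1
dp [-0.0329, -0.0206, 0.1815] dr [-0.0012, -0.0006, 0.002] rows 0.3
dp [-0.031, -0.0206, 0.1877] dr [-0.0012, -0.0006, 0.002] rows 0.1
(array([-0.60545847,  0.61470423,  2.0587187 , -0.04217678,  0.16867669,
       -1.50660804]), np.float64(1.0033640585049852e-14))
(array([-0.60522992,  0.66851022,  2.06951331, -0.06877375,  0.10417496,
       -1.47956649]), np.float64(1.6050945295109642e-12))
```

View pics/w6.png

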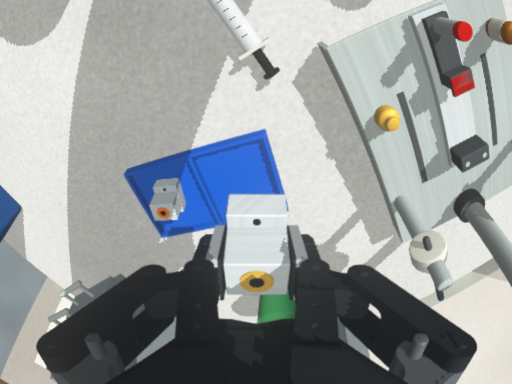

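Run:
```python
from tri import *
c1=cam([400,-60.2,350.3],[.70710678,.70710678,0,0])
print(hit(c1,(400,272),[0,0,80],np.array([0,0,1.])))
q=arm.capture("scene"); find(["cup","holder"],q,2)
```

```text
[ 660.59377024 -278.11316288   80.        ]
cup 0.94 [ 687.5 -339.    -0.7] [ 98. 246.]
holder 0.72 [650.4 161.5  -1.8] [312. 274.]
holder 0.71 [ 435.9 -195.6  171.3] [182. 130.]
```

Call:
drive_tool(dp=[[-0.02,-0.008,0.04],[-0.047,-0.017,0.096],[-0.039,-0.0215,0.15],[-0.037,-0.0215,0.168],[-0.033,-0.0215,0.1812],[-0.0325,-0.0215,0.183],[-0.0325,-0.0215,0.183]], dr=[[-0.001,-0.001,0.002],[-0.001,-0.001,0.002],[-0.001,-0.001,0.002],[-0.001,-0.001,0.002],[-0.001,-0.001,0.002],[-0.001,-0.001,0.002],[-0.001,-0.001,0.002]])

```text
t: 20.7
position: [496.1, -267.6, 23.9]
tool_rot: [0.307, 0.94, -0.047, 0.143]
ft_force: [-0.2, -0.0, -1.3]
gripper_width: 29.6
finger_force: 40.2
```

Run:
```python
from stg import *
s_=arm.observe(); print(s_["t"],s_["position"],s_["tool_rot"],s_["gripper_width"],s_["ft_force"],s_["joint_positions"].round(3))
R0=Ro.from_quat([0.05215315,0.98741554,-0.00791925,0.14909017]); R=Ro.from_euler("z",-30,degrees=True)*R0
plan(*[([496.5,-267,z],R) for z in (22,20,18,16,15)])
```

```text
20.7 [ 496.12713975 -267.63104633   23.94991313] [ 0.30652555  0.93988831 -0.04680479  0.14304323] 29.615696650374748 [-0.18201298 -0.04308083 -1.27620548] [-0.609  0.657  2.071 -0.061  0.112 -1.49 ]
dp [0.0006, 0.0007, 0.0018] dr [-0.0006, 0.0024, -0.0013] rows 0.0
dp [0.0012, 0.0007, 0.0037] dr [-0.0006, 0.0024, -0.0013] rows 0.0
dp [0.0018, 0.0007, 0.0057] dr [-0.0006, 0.0024, -0.0013] rows 0.0
dp [0.0024, 0.0007, 0.0076] dr [-0.0006, 0.0024, -0.0013] rows 0.0
dp [0.0027, 0.0007, 0.0085] dr [-0.0006, 0.0024, -0.0013] rows 0.0
```

Call:
drive_tool(dp=[[0.0003,0,0.001],[0.0006,0,0.002],[0.0009,0,0.003],[0.0012,0,0.0038],[0.0015,0,0.0048],[0.0018,0,0.0057],[0.0018,0,0.0057]], dr=[[0,0.002,-0.001],[0,0.002,-0.001],[0,0.002,-0.001],[0,0.002,-0.001],[0,0.002,-0.001],[0,0.002,-0.001],[0,0.002,-0.001]])

```text
t: 21.58
position: [495.7, -267.6, 16.6]
tool_rot: [0.306, 0.94, -0.046, 0.141]
ft_force: [-0.4, 0.5, -0.7]
gripper_width: 29.0
finger_force: 40.5
```

Call:
drive_tool(dp=[[0.0002,0,0.0005],[0.0003,0,0.001],[0.0003,0,0.001],[0.0003,0,0.001]], dr=[[0,0,0],[0,0,0],[0,0,0],[0,0,0]])

```text
t: 22.08
position: [495.7, -267.6, 16.4]
tool_rot: [0.306, 0.94, -0.046, 0.142]
ft_force: [-3.6, 2.3, 12.7]
gripper_width: 29.4
finger_force: 42.2
```

Call:
drive_tool(dp=[[-0.0002,0,-0.0006],[-0.0002,0,-0.0006],[-0.0002,0,-0.0006]], dr=[[0,0,0],[0,0,0],[0,0,0]])

```text
t: 22.45
position: [495.8, -267.7, 16.4]
tool_rot: [0.306, 0.94, -0.046, 0.141]
ft_force: [-2.7, 1.3, 5.5]
gripper_width: 29.2
finger_force: 41.2
```

Call:
drive_tool(dp=[[0,0,0],[0,0,0],[0,0,0],[0,0,0],[0,0,-0.01],[0,0,-0.03],[0,0,-0.07],[0,0,-0.12],[0,0,-0.12],[0,0,-0.12]], dr=[[0,0,0],[0,0,0],[0,0,0],[0,0,0],[0,0,0],[0,0,0],[0,0,0],[0,0,0],[0,0,0],[0,0,0]], jaw=-0.1)

```text
t: 23.7
position: [467.2, -246.8, 131.1]
tool_rot: [0.306, 0.94, -0.046, 0.142]
ft_force: [-0.8, -0.1, -0.4]
gripper_width: 46.8
finger_force: 0.0
```

Run:
```python
from stg import *
s_=arm.observe(); print(s_["t"],s_["position"],s_["gripper_width"],s_["ft_force"])
p=arm.capture("wrist"); findw(["holder","stored_holder"],p,2)
q=arm.capture("side"); f=q["frame"]
a=cv2.resize(p["frame"][60:340,120:400],(600,600)); b_=cv2.resize(f[130:350,170:370],(546,600))
find(["selector_grip","jaw_post"],q,1)
cv2.imwrite("pics/end.png",cv2.resize(np.hstack([a,b_]),(800,419)))
```

```text
23.7 [ 467.20210698 -246.7687796   131.05666816] 46.794133088515764 [-0.81333749 -0.06257386 -0.42498587]
holder 0.87 [ 491.7 -268.5    6.1] [254. 170.]
stored_holder 0.73 [ 459.  -345.4    5.9] [173. 187.]
selector_grip 0.88 [479.2 300.7  94.9] [236. 299.]
```

View pics/end.png

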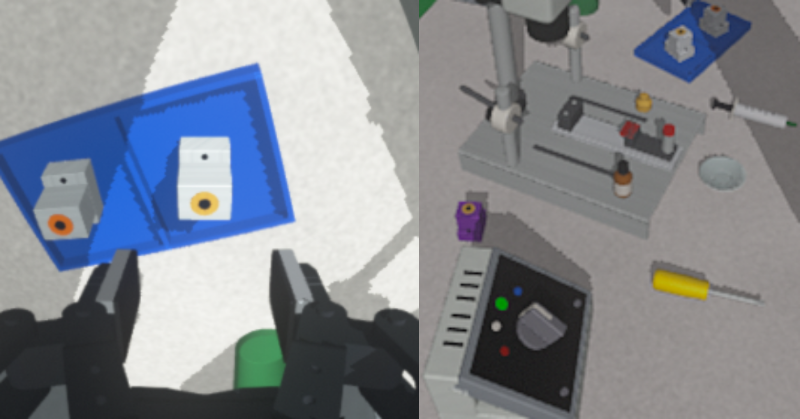

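The left crop shows the brass-insert holder standing upright in the empty bay at (205,180). The right crop shows the knob bar aimed at the green mark (502,304) and the jaw open. I'll hand the job in.

```bash
python3 -c "
from station import arm
print(arm.close_job())"
```

```text
the job is handed in; nothing more can be done
None
```

I turned the selector to green, opened the clamp jaw to its stop, and set the holder upright in the tray's empty compartment. The job was handed in at about 24 s; no verdict came back.

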